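# Put the piled-up test modules back in their cradles

### The arm

A 7-joint arm with a two-finger parallel gripper is mounted at the origin on the work surface. World frame = base frame: x ahead of the robot, y to its left, z up, the work surface at z = 0. Lengths are in m, angles in rad, forces in N, time in s.
With the tool pointing down it reaches from about 0.4 to 0.85 m from the base axis. Payload 10.4 kg.
Tool frame: the origin (TCP) lies between the finger pads; the fingertips stand tcp_to_tips ahead of it and the grasp point (between the pads) lies 8 mm behind it (tcp_to_tips is the distance from the TCP to the fingertips, in m); z points along the fingers, y is the line along which they close (so a half turn about z gives the same grasp; the last joint's range is limited). The gripper opens to 85 mm and grips with 20 to 120 N. Pads are 22 mm wide; open, the fingers measure 114 mm over their backs; the gripper's body (76 mm by 85 mm) begins 54 mm behind the grasp point. The pads swing forward as they close: fully open they stand 13 mm farther back than shut.
Start: joints at [-1.364, 0.332, -0.065, 1.46, 0.022, 1.35, -0.088], TCP at [0.142, 0.609, 0.205] pointing down, gripper open.
Joint ranges: [-2.6, 2.6], [-0.5, 2.12], [-1.47, 1.34], [0.16, 2.42], [-1.27, 4.41], [0.06, 2.06], [-2.6, 2.6]. Speed limits (rad/s): [2.22, 2.22, 2.79, 2.79, 3.14, 3.14, 3.14].

### API

Orientations are given as a unit quaternion [x, y, z, w].
In Python, from workcell import * gives the robot as it stands.
- The arm moves only by the tool apply_moves, never from a script. Its argument "rows" is a list of rows, each an object of numbers: "x", "y", "z": the shift along the tool's x, y, z in mm; "ax", "ay", "az": the turn, a rotation vector about the tool's x, y, z in degrees; "gripper": the closure, from 0 (fully open) to 1 (shut). A call has 1 to 5 rows; each row shifts and turns the commanded pose from where the row before left it, along the tool's axes as they then stand; what a row does not reach is not made up. A row lasts 1/12 s, in which the tool goes at most 41.7 mm and 7.16 degrees, less where a joint would pass 70% of its speed; a pose out of reach is approached as far as the arm can. A call with a gripper value outside its range is refused whole. The fingers move at their own pace and stop on an object; "newtons" is the grip in N (left out, the last holds). Time passes only in rows, so rows that do not move let the fingers close. It gives the time, the measured TCP pose, the force, the opening and the grip force at its end, in the units of the state.
- get_obs(): the state, without advancing time (a new reading comes with each control period).
- camera(name): name is "scene" or "side" or "wrist"; returns a dict with "color" (384x512x3 uint8, red, green, blue), "fov_y" (degrees; the focal length in pixels is half the picture's height over the tangent of half this angle, whatever the lens; pixels are square), "cx", "cy" (the principal point, pixels), "rvec" (rotation vector, rad) and "tvec" (3), from world to camera coordinates, as OpenCV has them. Camera axes: x right, y down, z forward; pixel columns grow to the right and rows downward; lengths in m; the calibration is good to about 2 mm. A picture is of the moment at which its call begins. There is no depth.
- hand_in(): hands the job in; it is judged then, once.
The state is a dict: "clock": time; "joint_pos": joint angles; "joint_velocities": joint speeds; "tau": joint torques, N m; "position": TCP position; "ee_rot": TCP orientation; "ft_force": force on the tool from outside, world axes, zero at the start; "torque": the same for the moment, N m; "grip_width": opening from 0.0 (shut) to 1.0 (fully open); "grasp_force": force on a finger pad.
Only numpy, scipy, OpenCV 4.12 (cv2) and the standard library are available. Lean on these libraries where they do the work, as an engineer would, in place of code of your own. Each camera call takes 0.05 s, during which the arm holds its last target. There are 200 camera calls.

### The job

Somebody has piled the four optical test modules crosswise on the bench: take the pile apart from the top, the two upper modules before the two lower ones, and set each module flat inside the stops of the cradle of its own colour. Keep the modules level, drop none, and leave the jar and the tin where they stand.

Things in the scene. Friction and masses are not known exactly. Their poses are not given: they have to be found in the camera images.
- mid_blue (a point): centre (half-way up) of the blue module: closed blue instrument case with aluminium end plates, 150 mm long (its x), 40 mm wide (its y), 44 mm high (z up), 0.25 to 0.5 kg. It starts as one of the two upper ones of the pile, laid 84 mm apart (centres) across the other two at right angles. Pinch it across its width, at mid-height or a little higher
- mid_yellow (a point): centre (half-way up) of the yellow module: closed yellow instrument case with aluminium end plates, 150 mm long (its x), 40 mm wide (its y), 44 mm high (z up), 0.25 to 0.5 kg. It starts as one of the two upper ones of the pile, laid 84 mm apart (centres) across the other two at right angles. Pinch it across its width, at mid-height or a little higher
- mid_red (a point): centre (half-way up) of the red module: closed red instrument case with aluminium end plates, 150 mm long (its x), 40 mm wide (its y), 44 mm high (z up), 0.25 to 0.5 kg. It starts as one of the two lower ones of the pile, side by side 84 mm apart (centres) on a 3 mm rubber mat, under the other two at right angles. Pinch it across its width, at mid-height or a little higher
- mid_green (a point): centre (half-way up) of the green module: closed green instrument case with aluminium end plates, 150 mm long (its x), 40 mm wide (its y), 44 mm high (z up), 0.25 to 0.5 kg. It starts as one of the two lower ones of the pile, side by side 84 mm apart (centres) on a 3 mm rubber mat, under the other two at right angles. Pinch it across its width, at mid-height or a little higher
- seat_blue (a point): top centre of the blue cradle's plate, 4 mm above the table: fixed flat blue plate, 182 mm (its x) by 72 mm (its y), z up. Black stops, 6 mm high, at the ends and near the corners enclose 170 x 60 mm for a module; the middle 116 mm of each long side is open for fingers. A seated module's centre is 22 mm above this point, its x along the cradle's x, either way round
- seat_yellow (a point): top centre of the yellow cradle's plate, 4 mm above the table: fixed flat yellow plate, 182 mm (its x) by 72 mm (its y), z up. Black stops, 6 mm high, at the ends and near the corners enclose 170 x 60 mm for a module; the middle 116 mm of each long side is open for fingers. A seated module's centre is 22 mm above this point, its x along the cradle's x, either way round
- seat_red (a point): top centre of the red cradle's plate, 4 mm above the table: fixed flat red plate, 182 mm (its x) by 72 mm (its y), z up. Black stops, 6 mm high, at the ends and near the corners enclose 170 x 60 mm for a module; the middle 116 mm of each long side is open for fingers. A seated module's centre is 22 mm above this point, its x along the cradle's x, either way round
- seat_green (a point): top centre of the green cradle's plate, 4 mm above the table: fixed flat green plate, 182 mm (its x) by 72 mm (its y), z up. Black stops, 6 mm high, at the ends and near the corners enclose 170 x 60 mm for a module; the middle 116 mm of each long side is open for fingers. A seated module's centre is 22 mm above this point, its x along the cradle's x, either way round
- jar_mid (a point): centre (half-way up) of a bystander: a small upright amber jar with a white lid, 44 mm across, 55 mm high; not to be moved
- tin_mid (a point): centre (half-way up) of a bystander: a small upright aluminium tin, 52 mm across, 40 mm high; not to be moved
Things that resemble listed ones, but are neither listed nor needed, are in the scene too. Of the things that look like the part that bears mid_yellow, the larger one is meant.

How it is judged:
By the outcome, as a careful person would: the job done as asked, in the order asked, and still so for the second after the job is handed in, with the robot touching nothing.
It also fails if it takes over 128 s, if anything falls off the work surface, if the arm or the gripper's body presses on something with over 40 N, if the wrist force passes 120 N, or if a joint passes its speed limit or range.

## Working session

There is one attempt and no reset: what is moved stays moved. The work goes in short steps, Python scripts to look and compute and a tool call to move; the robot and the scene stay as the last step left them, time stands still between calls to the robot, and variables do not carry over. Pictures are saved under pics/ and viewed, at most 14 in all, crops included, and the job is handed in when it is done.

Besides the shell and the picture viewer there is one more tool, called after "Request:" in YAML: its name, and indented under it one key for each argument. apply_moves: Moves the arm, as the interface text tells. Its arguments: {"type":"object","properties":{"rows":{"type":"array","items":{"type":"object","properties":{"x":{"type":"number"},"y":{"type":"number"},"z":{"type":"number"},"ax":{"type":"number"},"ay":{"type":"number"},"az":{"type":"number"},"gripper":{"type":"number"}}}},"newtons":{"type":"number"}},"required":["rows"]}

```bash
ls; mkdir -p pics; python3 - <<'E'
from workcell import *
import cv2,json
o=get_obs();print(o)
import workcell;print([n for n in dir(workcell) if n[0]!='_'])
for n in("scene","side"):
    c=camera(n);cv2.imwrite(f"pics/{n}0.png",cv2.resize(c["color"][:,:,::-1],(800,600),interpolation=cv2.INTER_CUBIC))
    print(n,{k:v for k,v in c.items() if k!="color"})
E
```

```text
pics
{'clock': 0.0, 'joint_pos': array([-1.36358003,  0.33288383, -0.06470327,  1.46093274,  0.0215858 ,
        1.34988578, -0.08847362]), 'joint_velocities': array([ 2.58779328e-03, -6.51725743e-07, -6.53061309e-04, -7.58794902e-04,
        1.21475862e-03,  6.24315113e-04,  6.63726204e-04]), 'tau': array([-6.61527902e-04, -6.25458455e+01,  4.86862706e-02, -3.91604626e+01,
        1.61767309e-02,  1.00071533e-02,  2.53957461e-05]), 'position': array([0.14228119, 0.60817262, 0.20381259]), 'ee_rot': array([ 1.14631993e-01,  9.93407774e-01, -7.05176981e-04, -5.63726029e-05]), 'ft_force': array([-0.44151806,  0.0877841 , -0.48948808]), 'torque': array([-0.01126059, -0.00115629,  0.08726546]), 'grasp_force': 0.0, 'grip_width': 0.9969892767182902}
['MotionError', 'camera', 'get_obs', 'hand_in', 'tcp_to_tips']
scene {'fov_y': 50.004480858284, 'cx': 255.18958342216743, 'cy': 193.56627230391067, 'rvec': array([ 2.16031991,  0.87644139, -0.38714383]), 'tvec': array([-0.32030683, -0.1358766 ,  1.44379607])}
side {'fov_y': 52.11763732967027, 'cx': 247.8535529457807, 'cy': 196.06074130514907, 'rvec': array([ 2.27520437, -0.70289695,  0.26804796]), 'tvec': array([-0.37175988,  0.26385687,  0.89147768])}
```

View pics/scene0.png

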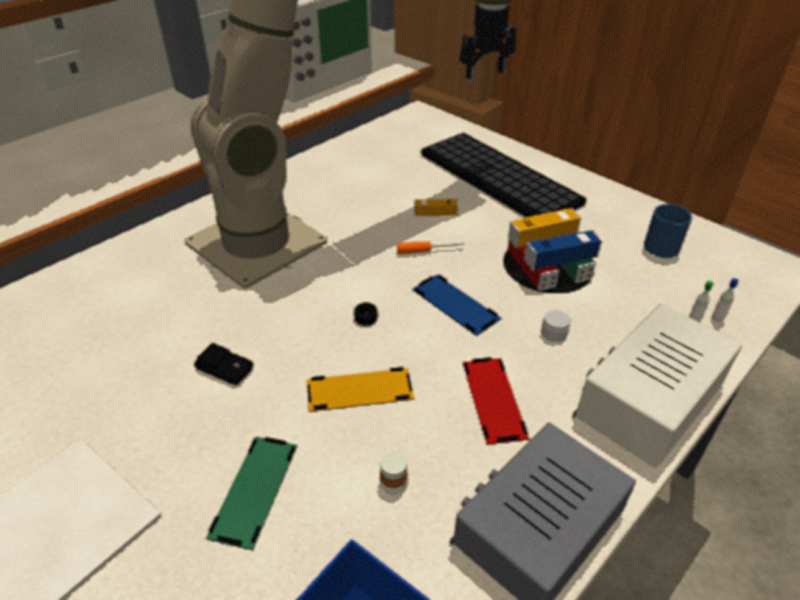

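View pics/side0.png

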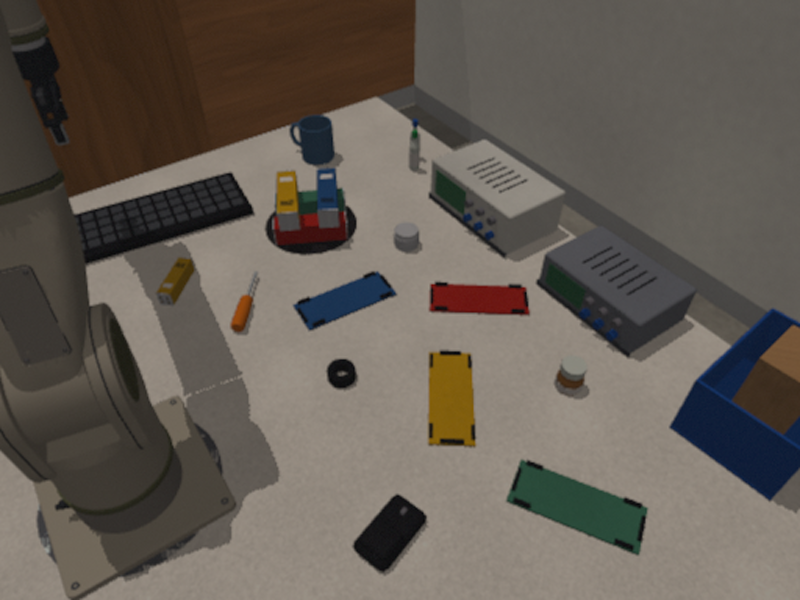

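```bash
python3 -c "
from workcell import *
print(tcp_to_tips)"
```

```text
0.011
```

Both views show the crossed pile on its dark mat: scene (550,245), side (312,215), with yellow and blue on top and red and green below. The four cradles, jar (scene 393,472) and tin (556,325) are all clear. The small yellow block at scene (436,207) is the decoy. Next I'll rectify the images onto the known heights.

```bash
cat > h.py <<'E'
from workcell import *
import cv2,numpy as np
from scipy.spatial.transform import Rotation as R
def K(c):
    f=192/np.tan(np.radians(c["fov_y"]/2)); return np.array([[f,0,c["cx"]],[0,f,c["cy"]],[0,0,1.]])
def H(c,z):  # plane (x,y,1) -> pixel
    M=cv2.Rodrigues(c["rvec"])[0]; return K(c)@np.c_[M[:,0],M[:,1],M[:,2]*z+c["tvec"]]
def rect(c,z,x0,y1,w,h,s): # orthophoto: col -> -y.. : col=(y1-y)/s,row=(x1-x)/s ; x0=max x
    A=np.array([[0,-s,x0],[-s,0,y1],[0,0,1.]])
    return cv2.warpPerspective(c["color"],np.linalg.inv(H(c,z)@A),(w,h),flags=cv2.INTER_LINEAR)
def px2xy(c,z,p): return cv2.perspectiveTransform(np.float64(p).reshape(-1,1,2),np.linalg.inv(H(c,z))).reshape(-1,2)
def mask(img,col):
    h=cv2.cvtColor(img,cv2.COLOR_RGB2HSV); H_,S,V=cv2.split(h)
    lo,hi={"yellow":(15,30),"blue":(100,118),"green":(65,90),"red":(174,186)}[col]
    hh=H_.astype(int); hh=np.where((hh<8)&(hi>180),hh+180,hh)
    return ((hh>=lo)&(hh<=hi)&(S>(150 if col!='green' else 90))&(V>30)).astype(np.uint8)
E
python3 - <<'E'
from h import *
out=[]
for n in("scene","side"):
    c=camera(n)
    for col in("blue","yellow","red","green"):
        m=mask(c["color"],col); k,l,st,ce=cv2.connectedComponentsWithStats(m)
        for i in range(1,k):
            if st[i,4]<250: continue
            p=np.argwhere(l==i)[:,::-1]; q=px2xy(c,.004,p)*1000
            r=cv2.minAreaRect(q.astype(np.float32))
            b=cv2.boxPoints(r); e=max((b[1]-b[0],b[2]-b[1]),key=np.linalg.norm)
            print(n,col,st[i,4],np.round(ce[i]),"c",np.round(r[0]),"size",np.round(r[1]),"yaw",round(np.degrees(np.arctan2(e[1],e[0]))%180,1))
    # pile location
    g=px2xy(c,.091,np.array([[550,235]] if n=="scene" else [[310,195]])/1.5625)[0];print(g)
    t=rect(c,.091,.75+0.0,.45,400,400,.001)
    out.append(cv2.resize(rect(c,.091,g[0]+.14,g[1]+.14,280,280,.001),(400,400)))
cv2.imwrite("pics/pile.png",np.hstack(out)[:,:,::-1])
E
```

```text
scene blue 600 [361. 160.] c [512. 458.] size [175.  90.] yaw 62.0
scene blue 752 [292. 194.] c [456. 152.] size [ 66. 176.] yaw 176.0
scene blue 1605 [229. 371.] c [ 720. -352.] size [169.  81.] yaw 44.2
scene yellow 1189 [286.  43.] c [-451. 1151.] size [ 332. 1173.] yaw 141.6
scene yellow 597 [349. 144.] c [427. 505.] size [199.  97.] yaw 66.9
scene yellow 1288 [229. 249.] c [ 481. -136.] size [179.  71.] yaw 52.8
scene red 1314 [316. 256.] c [662.  11.] size [ 69. 180.] yaw 142.3
scene green 1842 [161. 315.] c [ 511. -383.] size [ 68. 179.] yaw 120.8
[0.51879893 0.36794629]
side blue 919 [220. 191.] c [455. 154.] size [ 69. 177.] yaw 175.8
side blue 4307 [474. 265.] c [ 911. -422.] size [366. 181.] yaw 6.2
side yellow 288 [183. 124.] c [529. 531.] size [156.  46.] yaw 63.2
side yellow 289 [114. 177.] c [213. 389.] size [121.  45.] yaw 46.3
side yellow 1535 [288. 255.] c [ 481. -136.] size [181.  69.] yaw 53.2
side red 529 [199. 148.] c [506. 381.] size [ 98. 147.] yaw 152.8
side red 994 [306. 191.] c [662.  11.] size [ 71. 176.] yaw 142.3
side green 291 [361. 183.] c [818. -54.] size [112.  42.] yaw 88.4
side green 2308 [370. 323.] c [ 510. -382.] size [ 70. 179.] yaw 120.7
[0.51133365 0.37024385]
```

View pics/pile.png

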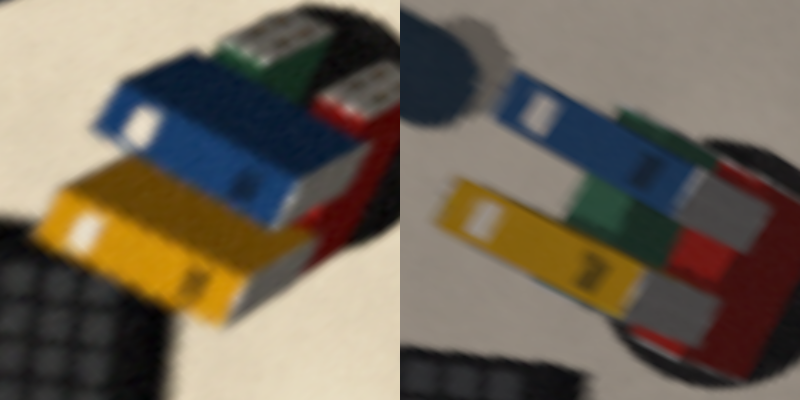

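```bash
cat > go.py <<'E'
import sys
from h import *
def plan(x,y,z,yaw,o=None,nmin=1,vmax=36.):
    o=o or get_obs(); p=np.array(o["position"])*1000; r=R.from_quat(o["ee_rot"])
    a=np.radians(yaw); t=R.from_matrix(np.array([[np.cos(a),np.sin(a),0],[np.sin(a),-np.cos(a),0],[0,0,-1.]]))
    d=r.inv().apply(np.array([x,y,z])-p); rv=(r.inv()*t).as_rotvec(degrees=True)
    n=max(nmin,int(np.ceil(max(np.linalg.norm(d)/vmax,np.linalg.norm(rv)/6.8))))
    while 1:
        q=R.from_rotvec(rv/n,degrees=True); S=sum((q**k).as_matrix() for k in range(n)); s=np.linalg.solve(S,d)
        if np.linalg.norm(s)<vmax+3: break
        n+=1
    X=r.as_matrix()[:,0]
    print("at",p.round(1),"yaw",round(np.degrees(np.arctan2(X[1],X[0])),1),"w",round(o["grip_width"],3),"t",round(o["clock"],1),"| n",n,"shift",s.round(1),"turn",(rv/n).round(2))
if __name__=="__main__": plan(*map(float,sys.argv[1:5]))
E
python3 go.py 552 370 190 62
python3 - <<'E'
from h import *
c=camera("scene"); s=camera("side")
P=[k["tvec"] for k in (c,s)]
print("jar",px2xy(c,.0275,[[393/1.5625,472/1.5625]]),px2xy(s,.0275,[[571/1.5625,374/1.5625]]))
print("tin",px2xy(c,.02,[[556/1.5625,326/1.5625]]),px2xy(s,.02,[[406/1.5625,236/1.5625]]))
E
```

```text
at [142.3 608.4 204.2] yaw 166.8 w 1.001 t 0.2 | n 16 shift [-28.9  18.2   0.9] turn [-0.    0.    6.55]
jar [[ 0.65225266 -0.22592395]] [[ 0.65536058 -0.22477255]]
tin [[0.64561433 0.22067439]] [[0.64567427 0.22341231]]
```

Request:
apply_moves:
  rows:
    - {"x": -29, "y": 18.2, "z": 1, "az": 6.5, "gripper": 0.25}
    - {"x": -29, "y": 18.2, "z": 1, "az": 6.5}
    - {"x": -29, "y": 18.2, "z": 1, "az": 6.5}
    - {"x": -29, "y": 18.2, "z": 1, "az": 6.5}
    - {"x": -29, "y": 18.2, "z": 1, "az": 6.5}
  newtons: 50

```text
invalid input at $.rows[0]: expected keys x, y, z, ax, ay, az, gripper
```

Request:
apply_moves:
  rows:
    - {"x": -29, "y": 18.2, "z": 1, "az": 6.5}
    - {"x": -29, "y": 18.2, "z": 1, "az": 6.5}
    - {"x": -29, "y": 18.2, "z": 1, "az": 6.5}
    - {"x": -29, "y": 18.2, "z": 1, "az": 6.5}
    - {"x": -29, "y": 18.2, "z": 1, "az": 6.5}

```text
invalid input at $.rows[0]: expected keys x, y, z, ax, ay, az, gripper
```

Request:
apply_moves:
  rows:
    - {"x": -29, "y": 18.2, "z": 1, "az": 6.5}
    - {"x": -29, "y": 18.2, "z": 1, "az": 6.5}
    - {"x": -29, "y": 18.2, "z": 1, "az": 6.5}
    - {"x": -29, "y": 18.2, "z": 1, "az": 6.5}
    - {"x": -29, "y": 18.2, "z": 1, "az": 6.5}

```text
invalid input at $.rows[0]: expected keys x, y, z, ax, ay, az, gripper
```

Request:
apply_moves:
  rows:
    - {"x": -29, "y": 18.2, "z": 1, "az": 6.5}
    - {"x": 0}
    - {"x": 0}

```text
invalid input at $.rows[0]: expected keys x, y, z, ax, ay, az, gripper
```

```bash
python3 go.py 552 370 190 62; python3 - <<'E'
from h import *
w=camera("wrist"); a=cv2.resize(w["color"],(533,400))
b=rect(w,.091,.66,.53,280,280,.001); cv2.imwrite("pics/w1.png",cv2.resize(b,(560,560))[:,:,::-1])
E
```

```text
at [142.3 608.5 204.4] yaw 166.8 w 0.999 t 0.3 | n 16 shift [-29.   18.2   0.9] turn [-0.    0.    6.55]
```

View pics/w1.png

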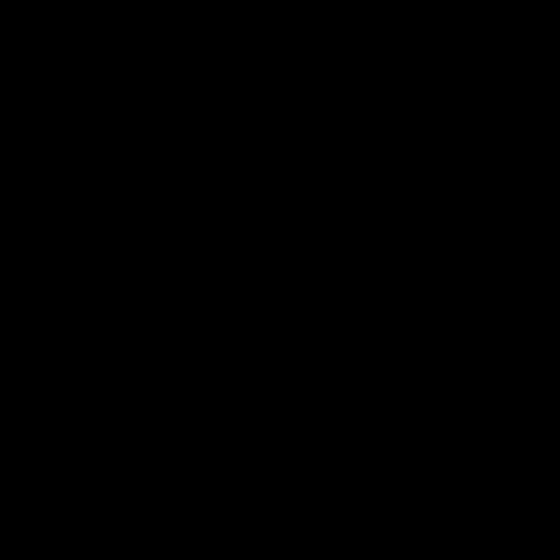

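The moves were refused because every row needs all the keys, so the arm hasn't moved and the picture is empty. I'll resend them with full rows.

Request:
apply_moves:
  rows:
    - {"x": -29, "y": 18.2, "z": 1, "ax": 0, "ay": 0, "az": 6.5, "gripper": 0.25}
    - {"x": -29, "y": 18.2, "z": 1, "ax": 0, "ay": 0, "az": 6.5, "gripper": 0.25}
    - {"x": -29, "y": 18.2, "z": 1, "ax": 0, "ay": 0, "az": 6.5, "gripper": 0.25}
    - {"x": -29, "y": 18.2, "z": 1, "ax": 0, "ay": 0, "az": 6.5, "gripper": 0.25}
    - {"x": -29, "y": 18.2, "z": 1, "ax": 0, "ay": 0, "az": 6.5, "gripper": 0.25}
  newtons: 50

```text
clock: 0.77
position: [0.3116, 0.6265, 0.1993]
ee_rot: [0.39, 0.921, 0.0, -0.0]
ft_force: [-0.5, 0.3, 0.4]
grip_width: 0.75
grasp_force: 0.0
```

Request:
apply_moves:
  rows:
    - {"x": -29, "y": 18.2, "z": 1, "ax": 0, "ay": 0, "az": 6.5, "gripper": 0.25}
    - {"x": -29, "y": 18.2, "z": 1, "ax": 0, "ay": 0, "az": 6.5, "gripper": 0.25}
    - {"x": -29, "y": 18.2, "z": 1, "ax": 0, "ay": 0, "az": 6.5, "gripper": 0.25}
    - {"x": -29, "y": 18.2, "z": 1, "ax": 0, "ay": 0, "az": 6.5, "gripper": 0.25}
    - {"x": -29, "y": 18.2, "z": 1, "ax": 0, "ay": 0, "az": 6.5, "gripper": 0.25}

```text
clock: 1.18
position: [0.463, 0.5499, 0.1941]
ee_rot: [0.633, 0.775, -0.0, 0.0]
ft_force: [-0.2, 0.4, -0.6]
grip_width: 0.748
grasp_force: 0.0
```

Request:
apply_moves:
  rows:
    - {"x": -29, "y": 18.2, "z": 1, "ax": 0, "ay": 0, "az": 6.5, "gripper": 0.25}
    - {"x": -29, "y": 18.2, "z": 1, "ax": 0, "ay": 0, "az": 6.5, "gripper": 0.25}
    - {"x": -29, "y": 18.2, "z": 1, "ax": 0, "ay": 0, "az": 6.5, "gripper": 0.25}
    - {"x": -29, "y": 18.2, "z": 1, "ax": 0, "ay": 0, "az": 6.5, "gripper": 0.25}
    - {"x": -29, "y": 18.2, "z": 1, "ax": 0, "ay": 0, "az": 6.5, "gripper": 0.25}

```text
clock: 1.6
position: [0.5495, 0.4039, 0.1892]
ee_rot: [0.824, 0.566, -0.0, 0.0]
ft_force: [1.1, -0.2, -0.1]
grip_width: 0.755
grasp_force: 0.0
```

Request:
apply_moves:
  rows:
    - {"x": -29, "y": 18.2, "z": 1, "ax": 0, "ay": 0, "az": 6.5, "gripper": 0.25}
    - {"x": 0, "y": 0, "z": 0, "ax": 0, "ay": 0, "az": 0, "gripper": 0.25}
    - {"x": 0, "y": 0, "z": 0, "ax": 0, "ay": 0, "az": 0, "gripper": 0.25}

```text
clock: 1.85
position: [0.5565, 0.3695, 0.1891]
ee_rot: [0.854, 0.52, 0.0, 0.0]
ft_force: [-1.0, 1.3, -0.1]
grip_width: 0.743
grasp_force: 0.0
```

```bash
python3 go.py 552 370 190 62; python3 - <<'E'
from h import *
w=camera("wrist")
b=rect(w,.091,.66,.53,280,280,.001); cv2.imwrite("pics/w2.png",cv2.resize(b,(560,560))[:,:,::-1])
E
```

```text
at [556.5 369.5 189.1] yaw 62.6 w 0.743 t 1.9 | n 1 shift [-1.6 -4.2 -0.9] turn [ 0.04 -0.01  0.6 ]
```

View pics/w2.png

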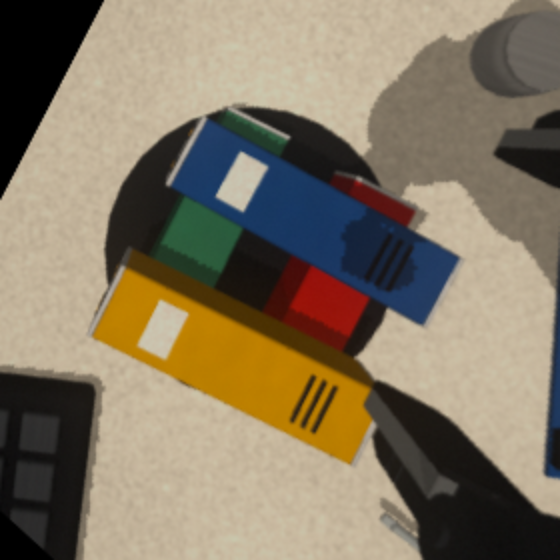

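The wrist view shows blue's top centred at (315,221) and yellow's at (236,364), about 2 mm from my estimates. There is room for the fingers on both sides, so I'll descend on blue.

Request:
apply_moves:
  rows:
    - {"x": -1, "y": -6.2, "z": 0, "ax": 0, "ay": 0, "az": 0.9, "gripper": 0.25}
    - {"x": 0, "y": 0, "z": 35, "ax": 0, "ay": 0, "az": 0, "gripper": 0.25}
    - {"x": 0, "y": 0, "z": 35, "ax": 0, "ay": 0, "az": 0, "gripper": 0.25}
    - {"x": 0, "y": 0, "z": 30, "ax": 0, "ay": 0, "az": 0, "gripper": 0.25}
    - {"x": 0, "y": 0, "z": 15, "ax": 0, "ay": 0, "az": 0, "gripper": 0.25}

```text
clock: 2.32
position: [0.546, 0.375, 0.0691]
ee_rot: [0.857, 0.516, -0.003, -0.0]
ft_force: [0.3, 0.3, -0.0]
grip_width: 0.751
grasp_force: 0.0
```

Request:
apply_moves:
  rows:
    - {"x": 0, "y": 0, "z": 8, "ax": 0, "ay": 0, "az": 0, "gripper": 0.25}
    - {"x": 0, "y": 0, "z": 0, "ax": 0, "ay": 0, "az": 0, "gripper": 0.25}
    - {"x": 0, "y": 0, "z": 0, "ax": 0, "ay": 0, "az": 0, "gripper": 0.7}
    - {"x": 0, "y": 0, "z": 0, "ax": 0, "ay": 0, "az": 0, "gripper": 0.7}
    - {"x": 0, "y": 0, "z": 0, "ax": 0, "ay": 0, "az": 0, "gripper": 0.7}

```text
clock: 2.73
position: [0.55, 0.3748, 0.0673]
ee_rot: [0.857, 0.515, 0.001, -0.0]
ft_force: [0.2, 0.3, 0.3]
grip_width: 0.327
grasp_force: 0.0
```

Request:
apply_moves:
  rows:
    - {"x": 0, "y": 0, "z": 0, "ax": 0, "ay": 0, "az": 0, "gripper": 0.7}
    - {"x": 0, "y": 0, "z": 0, "ax": 0, "ay": 0, "az": 0, "gripper": 0.7}
    - {"x": 0, "y": 0, "z": 0, "ax": 0, "ay": 0, "az": 0, "gripper": 0.7}

```text
clock: 2.98
position: [0.5495, 0.3742, 0.0661]
ee_rot: [0.857, 0.515, 0.0, -0.0]
ft_force: [-0.1, 0.1, 0.1]
grip_width: 0.304
grasp_force: 0.0
```

```bash
python3 go.py 550 371 175 61.7
```

```text
at [549.5 374.2  66.1] yaw 61.9 w 0.304 t 3.0 | n 4 shift [ -0.6   0.5 -27.2] turn [ 0.   -0.01  0.06]
```

Grip width is 0.30 with zero force, which suggests there is nothing between the pads. I'll look.

```bash
python3 - <<'E'
from h import *
a=camera("scene")["color"][90:220,280:420]; b=camera("side")["color"][60:190,130:270]
cv2.imwrite("pics/c1.png",cv2.resize(np.hstack([a,b]),(800,371),interpolation=cv2.INTER_CUBIC)[:,:,::-1])
E
```

```text
(no output)
```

View pics/c1.png

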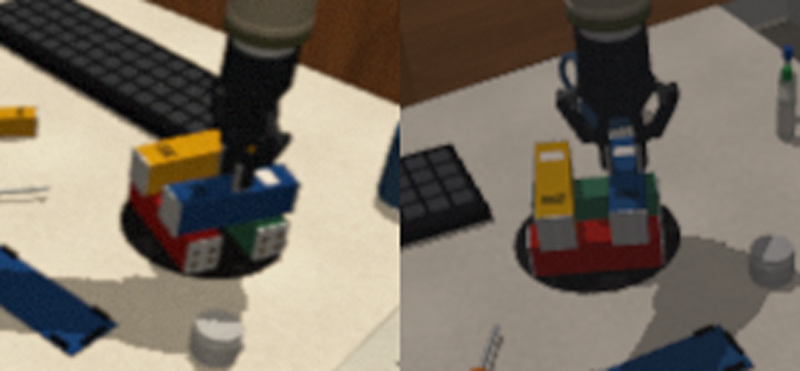

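The fingers straddle blue in both views (side 605 and 645, at row 165), so the width scale is probably nonlinear and they may just not have closed yet. I'll keep closing and watch the force.

Request:
apply_moves:
  rows:
    - {"x": 0, "y": 0, "z": 0, "ax": 0, "ay": 0, "az": 0, "gripper": 0.85}
    - {"x": 0, "y": 0, "z": 0, "ax": 0, "ay": 0, "az": 0, "gripper": 0.85}
    - {"x": 0, "y": 0, "z": 0, "ax": 0, "ay": 0, "az": 0, "gripper": 0.85}

```text
clock: 3.33
position: [0.5493, 0.374, 0.0656]
ee_rot: [0.857, 0.515, -0.0, -0.0]
ft_force: [0.2, -0.5, 0.3]
grip_width: 0.151
grasp_force: 0.0
```

```bash
python3 - <<'E'
from h import *
w=camera("wrist")["color"]; print(get_obs()["ft_force"],get_obs()["grasp_force"],get_obs()["grip_width"])
cv2.imwrite("pics/w3.png",w[:,:,::-1])
E
```

```text
[ 0.0098998  -0.6023517   0.63380695] 0.0 0.1536694855700795
```

View pics/w3.png

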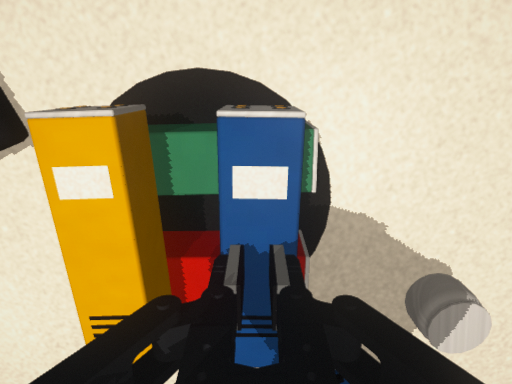

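The wrist view shows the tips at (235–285, 250) lying over blue's top face rather than beside it. The real tip height therefore disagrees with the reported TCP, and I'll triangulate it.

```bash
python3 - <<'E'
from h import *
o=get_obs(); print(o["position"])
cs={n:camera(n) for n in("scene","side","wrist")}
def pr(n,P):
    c=cs[n]; return cv2.projectPoints(np.float64(P).reshape(-1,1,3),c["rvec"],c["tvec"],K(c),None)[0].reshape(-1,2).round(1)
p=np.array(o["position"])
for z in(55,66,80,95,110,125): 
    q=[p[0],p[1],z/1000]; print(z,*[(n,pr(n,q)) for n in cs])
w=cs["wrist"]; M=cv2.Rodrigues(w["rvec"])[0]; print("wrist cam pos",-M.T@w["tvec"], "fwd",M[2], w["fov_y"])
out=[]
for n,z in(("scene",(310,90)),("side",(170,70))):
    im=cs[n]["color"]; out.append(cv2.resize(im[z[1]:z[1]+80,z[0]:z[0]+80],(400,400),interpolation=cv2.INTER_CUBIC))
cv2.imwrite("pics/tip.png",np.hstack(out)[:,:,::-1])
E
```

```text
[0.54932553 0.37402281 0.06559474]
55 ('scene', array([[359.2, 162.6]])) ('side', array([[209.2, 129.5]])) ('wrist', array([[256.8, 228.7]]))
66 ('scene', array([[359.8, 159.9]])) ('side', array([[208.9, 126.7]])) ('wrist', array([[256.8, 236.6]]))
80 ('scene', array([[360.6, 156.4]])) ('side', array([[208.5, 123.1]])) ('wrist', array([[256.9, 248. ]]))
95 ('scene', array([[361.4, 152.5]])) ('side', array([[208.1, 119.2]])) ('wrist', array([[256.9, 262.4]]))
110 ('scene', array([[362.3, 148.6]])) ('side', array([[207.7, 115.2]])) ('wrist', array([[257. , 279.5]]))
125 ('scene', array([[363.1, 144.7]])) ('side', array([[207.3, 111.1]])) ('wrist', array([[257. , 300.4]]))
wrist cam pos [0.58868729 0.44832174 0.23506807] fwd [-0.15431707 -0.28808819 -0.94508806] 62.497423035192384
```

View pics/tip.png

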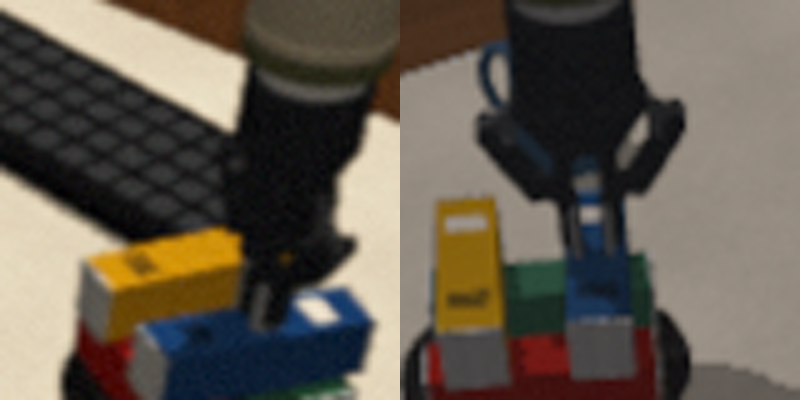

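```bash
python3 - <<'E'
from h import *
cs={n:camera(n) for n in("scene","side","wrist")}
for z in(180,193,206,220,235,250,265): 
    print(z,*[(n,(1.5625*cv2.projectPoints(np.array([[.1423,.6084,z/1000]]),cs[n]["rvec"],cs[n]["tvec"],K(cs[n]),None)[0]).ravel().round(0)) for n in("scene","side")])
# depth of tips from wrist: row 250 mid
w=cs["wrist"]; im=w["color"]; cv2.imwrite("pics/w4.png",cv2.resize(im[220:330,190:330],(800,628))[:600,:,::-1])
o=get_obs(); print(R.from_quat(o["ee_rot"]).as_matrix().round(3)); M=cv2.Rodrigues(w["rvec"])[0]
print("cam in tool",R.from_quat(o["ee_rot"]).inv().apply(-M.T@w["tvec"]-o["position"]).round(4))
E
```

```text
180 ('scene', array([483., 101.])) ('side', array([ 76., 162.]))
193 ('scene', array([483.,  96.])) ('side', array([ 73., 156.]))
206 ('scene', array([484.,  91.])) ('side', array([ 71., 150.]))
220 ('scene', array([484.,  85.])) ('side', array([ 68., 143.]))
235 ('scene', array([485.,  79.])) ('side', array([ 65., 136.]))
250 ('scene', array([485.,  73.])) ('side', array([ 61., 129.]))
265 ('scene', array([486.,  67.])) ('side', array([ 58., 121.]))
[[ 0.47   0.882 -0.   ]
 [ 0.882 -0.47   0.   ]
 [ 0.    -0.    -1.   ]]
cam in tool [ 0.0841 -0.0002 -0.1695]
```

View pics/w4.png

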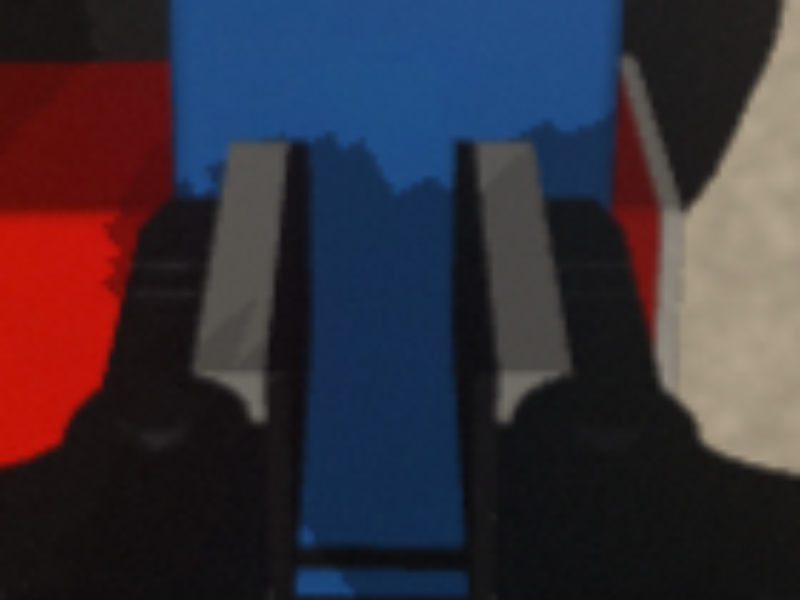

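The start picture also puts the tips at about z = 235 mm, where the reported pose implies about 200. So the reported TCP is roughly 33 mm too low, and the fingers are still above blue. I'll open here and go down another 33 mm, watching the force.

Request:
apply_moves:
  rows:
    - {"x": 0, "y": 0, "z": -15, "ax": 0, "ay": 0, "az": 0, "gripper": 0.25}
    - {"x": 0, "y": 0, "z": 0, "ax": 0, "ay": 0, "az": 0, "gripper": 0.25}
    - {"x": 0, "y": 0, "z": 0, "ax": 0, "ay": 0, "az": 0, "gripper": 0.25}
    - {"x": 0, "y": 0, "z": 15, "ax": 0, "ay": 0, "az": 0, "gripper": 0.25}
    - {"x": 0, "y": 0, "z": 10, "ax": 0, "ay": 0, "az": 0, "gripper": 0.25}

```text
clock: 4.1
position: [0.5491, 0.374, 0.0545]
ee_rot: [0.857, 0.515, -0.0, -0.0]
ft_force: [0.2, -0.1, -0.4]
grip_width: 0.751
grasp_force: 0.0
```

Request:
apply_moves:
  rows:
    - {"x": 0, "y": 0, "z": 6, "ax": 0, "ay": 0, "az": 0, "gripper": 0.25}
    - {"x": 0, "y": 0, "z": 6, "ax": 0, "ay": 0, "az": 0, "gripper": 0.25}
    - {"x": 0, "y": 0, "z": 0, "ax": 0, "ay": 0, "az": 0, "gripper": 0.25}

```text
clock: 4.35
position: [0.5485, 0.3734, 0.0418]
ee_rot: [0.857, 0.515, -0.001, 0.0]
ft_force: [-0.3, -0.5, -0.8]
grip_width: 0.755
grasp_force: 0.0
```

```bash
python3 - <<'E'
from h import *
o=get_obs(); print(o["position"],o["ft_force"],o["grip_width"])
cs={n:camera(n) for n in("scene","side","wrist")}
out=[]
for n,z in(("scene",(310,90)),("side",(170,70))):
    im=cs[n]["color"]; out.append(cv2.resize(im[z[1]:z[1]+80,z[0]:z[0]+80],(300,300),interpolation=cv2.INTER_CUBIC))
b=cv2.resize(cs["wrist"]["color"][150:384],(656,300))
a=np.vstack([np.hstack(out),b[:,28:628]]); cv2.imwrite("pics/d.png",a[:,:,::-1])
E
```

```text
[0.54854465 0.37342541 0.04181904] [-0.34856837 -0.47822041 -0.82637239] 0.7546543929036745
```

View pics/d.png

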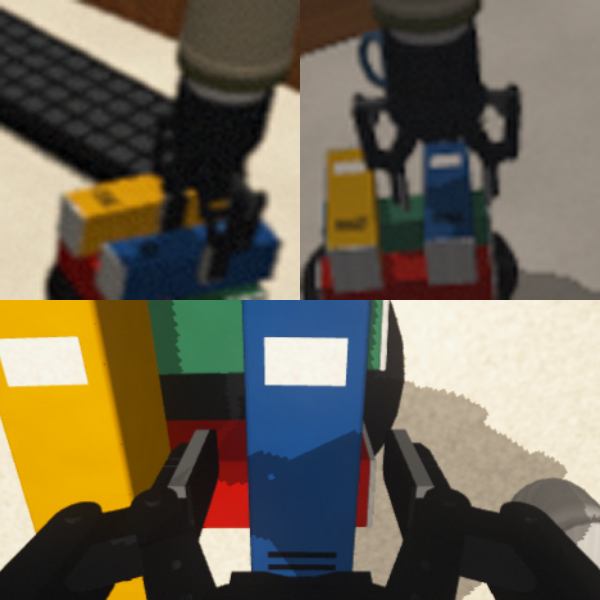

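The fingers now straddle blue evenly in the wrist view (inner faces 212 and 387, blue 247–357) and the force is about zero. I'll go down 7 mm more, grip, and test-lift.

Request:
apply_moves:
  rows:
    - {"x": 0, "y": 0, "z": 4, "ax": 0, "ay": 0, "az": 0, "gripper": 0.25}
    - {"x": 0, "y": 0, "z": 3, "ax": 0, "ay": 0, "az": 0, "gripper": 0.25}
    - {"x": 0, "y": 0, "z": 0, "ax": 0, "ay": 0, "az": 0, "gripper": 0.25}
    - {"x": 0, "y": 0, "z": 0, "ax": 0, "ay": 0, "az": 0, "gripper": 0.9}
    - {"x": 0, "y": 0, "z": 0, "ax": 0, "ay": 0, "az": 0, "gripper": 0.9}
  newtons: 50

```text
clock: 4.92
position: [0.5495, 0.374, 0.0368]
ee_rot: [0.857, 0.515, 0.0, 0.0]
ft_force: [7.2, -2.9, 1.5]
grip_width: 0.478
grasp_force: 1.9
```

Request:
apply_moves:
  rows:
    - {"x": 0, "y": 0, "z": 0, "ax": 0, "ay": 0, "az": 0, "gripper": 0.9}
    - {"x": 0, "y": 0, "z": 0, "ax": 0, "ay": 0, "az": 0, "gripper": 0.9}
    - {"x": 0, "y": 0, "z": 0, "ax": 0, "ay": 0, "az": 0, "gripper": 0.9}
    - {"x": 0, "y": 0, "z": 0, "ax": 0, "ay": 0, "az": 0, "gripper": 0.9}

```text
clock: 5.25
position: [0.5496, 0.3741, 0.037]
ee_rot: [0.857, 0.514, 0.0, -0.0]
ft_force: [-0.1, 0.8, 3.9]
grip_width: 0.457
grasp_force: 51.9
```

Request:
apply_moves:
  rows:
    - {"x": 0, "y": 0, "z": -8, "ax": 0, "ay": 0, "az": 0, "gripper": 0.9}
    - {"x": 0, "y": 0, "z": -15, "ax": 0, "ay": 0, "az": 0, "gripper": 0.9}
    - {"x": 0, "y": 0, "z": -27, "ax": 0, "ay": 0, "az": 0, "gripper": 0.9}
    - {"x": 0, "y": 0, "z": -30, "ax": 0, "ay": 0, "az": 0, "gripper": 0.9}
    - {"x": 0, "y": 0, "z": -20, "ax": 0, "ay": 0, "az": 0, "gripper": 0.9}

```text
clock: 5.67
position: [0.5495, 0.374, 0.1391]
ee_rot: [0.858, 0.514, 0.0, -0.0]
ft_force: [0.2, 1.2, -3.0]
grip_width: 0.457
grasp_force: 51.3
```

Request:
apply_moves:
  rows:
    - {"x": 0, "y": 0, "z": 0, "ax": 0, "ay": 0, "az": 0, "gripper": 0.9}
    - {"x": 0, "y": 0, "z": 0, "ax": 0, "ay": 0, "az": 0, "gripper": 0.9}

```text
clock: 5.83
position: [0.5495, 0.3742, 0.1373]
ee_rot: [0.857, 0.515, 0.001, -0.0]
ft_force: [0.4, -0.3, -4.4]
grip_width: 0.458
grasp_force: 51.4
```

```bash
sed -i 's/vmax=36/vmax=28/; s#/6.8#/5#' go.py; python3 go.py 456 153 120 -4; python3 - <<'E'
from h import *
b=camera("side")["color"][20:190,130:330];d=camera("scene")["color"][50:220,240:440]
cv2.imwrite("pics/e.png",cv2.resize(np.hstack([d,b]),(800,340))[:,:,::-1])
E
```

```text
at [549.5 374.2 137.3] yaw 61.9 w 0.458 t 5.8 | n 14 shift [-14.7  10.6   1.2] turn [-0.   -0.01  4.71]
```

View pics/e.png

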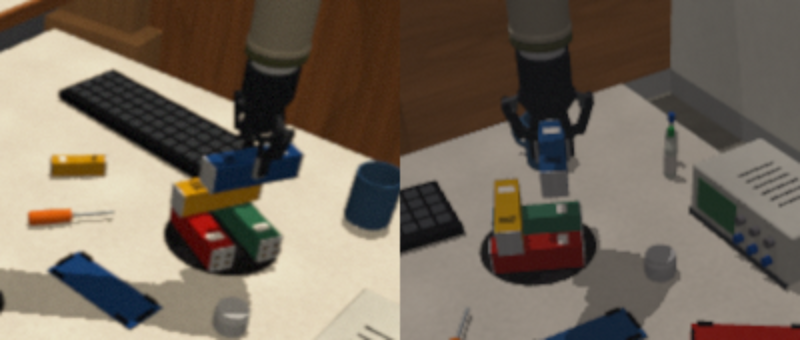

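Blue is held level and clear of the pile, with the other three undisturbed. Its centre sits about 32 mm above the reported TCP, so seating needs a reported z of about -6. Carrying it to the blue cradle.

Request:
apply_moves:
  rows:
    - {"x": -14.7, "y": 10.6, "z": 1.2, "ax": 0, "ay": 0, "az": 4.7, "gripper": 0.9}
    - {"x": -14.7, "y": 10.6, "z": 1.2, "ax": 0, "ay": 0, "az": 4.7, "gripper": 0.9}
    - {"x": -14.7, "y": 10.6, "z": 1.2, "ax": 0, "ay": 0, "az": 4.7, "gripper": 0.9}
    - {"x": -14.7, "y": 10.6, "z": 1.2, "ax": 0, "ay": 0, "az": 4.7, "gripper": 0.9}
    - {"x": -14.7, "y": 10.6, "z": 1.2, "ax": 0, "ay": 0, "az": 4.7, "gripper": 0.9}

```text
clock: 6.35
position: [0.5458, 0.2824, 0.1285]
ee_rot: [0.945, 0.327, -0.001, 0.001]
ft_force: [0.8, -0.4, -2.6]
grip_width: 0.456
grasp_force: 51.1
```

Request:
apply_moves:
  rows:
    - {"x": -14.7, "y": 10.6, "z": 1.2, "ax": 0, "ay": 0, "az": 4.7, "gripper": 0.9}
    - {"x": -14.7, "y": 10.6, "z": 1.2, "ax": 0, "ay": 0, "az": 4.7, "gripper": 0.9}
    - {"x": -14.7, "y": 10.6, "z": 1.2, "ax": 0, "ay": 0, "az": 4.7, "gripper": 0.9}
    - {"x": -14.7, "y": 10.6, "z": 1.2, "ax": 0, "ay": 0, "az": 4.7, "gripper": 0.9}
    - {"x": -14.7, "y": 10.6, "z": 1.2, "ax": 0, "ay": 0, "az": 4.7, "gripper": 0.9}

```text
clock: 6.77
position: [0.5071, 0.201, 0.1228]
ee_rot: [0.992, 0.128, -0.001, 0.001]
ft_force: [0.3, 0.8, -2.6]
grip_width: 0.46
grasp_force: 51.1
```

Request:
apply_moves:
  rows:
    - {"x": -14.7, "y": 10.6, "z": 1.2, "ax": 0, "ay": 0, "az": 4.7, "gripper": 0.9}
    - {"x": -14.7, "y": 10.6, "z": 1.2, "ax": 0, "ay": 0, "az": 4.7, "gripper": 0.9}
    - {"x": -14.7, "y": 10.6, "z": 1.2, "ax": 0, "ay": 0, "az": 4.7, "gripper": 0.9}
    - {"x": -14.7, "y": 10.6, "z": 1.2, "ax": 0, "ay": 0, "az": 4.7, "gripper": 0.9}
    - {"x": 0, "y": 0, "z": 0, "ax": 0, "ay": 0, "az": 0, "gripper": 0.9}

```text
clock: 7.18
position: [0.4529, 0.1501, 0.1179]
ee_rot: [0.999, -0.037, -0.002, 0.001]
ft_force: [0.5, -0.5, -3.9]
grip_width: 0.46
grasp_force: 51.3
```

Request:
apply_moves:
  rows:
    - {"x": 0, "y": 0, "z": 0, "ax": 0, "ay": 0, "az": 0, "gripper": 0.9}
    - {"x": 0, "y": 0, "z": 0, "ax": 0, "ay": 0, "az": 0, "gripper": 0.9}
    - {"x": 0, "y": 0, "z": 0, "ax": 0, "ay": 0, "az": 0, "gripper": 0.9}

```text
clock: 7.43
position: [0.4564, 0.1532, 0.1195]
ee_rot: [0.999, -0.033, -0.0, 0.0]
ft_force: [-0.2, -0.5, -2.4]
grip_width: 0.454
grasp_force: 51.3
```

```bash
python3 go.py 456 153 20 -4; python3 - <<'E'
from h import *
c=camera("side"); z0=get_obs()["position"][2]+.032
for n in("side","scene"):
    c=camera(n); m=mask(c["color"],"blue"); k,l,st,ce=cv2.connectedComponentsWithStats(m)
    for i in range(1,k):
        if st[i,4]>200: print(n,st[i],ce[i].round(),"top-plane",(px2xy(c,z0+.022,[ce[i]])*1000).round())
E
```

```text
at [456.4 153.2 119.5] yaw -3.8 w 0.454 t 7.4 | n 4 shift [-0.1  0.  24.9] turn [0.01 0.   0.06]
side [223 134  21  26 234] [236. 147.] top-plane [[493. 119.]]
side [191 142  31  28 438] [206. 155.] top-plane [[412. 135.]]
side [189 175  64  36 911] [220. 191.] top-plane [[374.   1.]]
side [ 430  198   82  122 4305] [474. 265.] top-plane [[ 673. -454.]]
scene [291 145  25  29 289] [301. 159.] top-plane [[497. 128.]]
scene [266 177  53  37 751] [292. 194.] top-plane [[573.  -1.]]
scene [ 191  346   83   38 1605] [230. 371.] top-plane [[ 788. -417.]]
```

Request:
apply_moves:
  rows:
    - {"x": 0, "y": 0, "z": 30, "ax": 0, "ay": 0, "az": 0.1, "gripper": 0.9}
    - {"x": 0, "y": 0, "z": 30, "ax": 0, "ay": 0, "az": 0, "gripper": 0.9}
    - {"x": 0, "y": 0, "z": 30, "ax": 0, "ay": 0, "az": 0, "gripper": 0.9}
    - {"x": 0, "y": 0, "z": 18, "ax": 0, "ay": 0, "az": 0, "gripper": 0.9}
    - {"x": 0, "y": 0, "z": 7, "ax": 0, "ay": 0, "az": 0, "gripper": 0.9}

```text
clock: 8.0
position: [0.4547, 0.1519, 0.0021]
ee_rot: [0.999, -0.034, -0.002, 0.001]
ft_force: [0.7, -0.7, -2.9]
grip_width: 0.46
grasp_force: 51.1
```

Request:
apply_moves:
  rows:
    - {"x": 0, "y": 0, "z": 2, "ax": 0, "ay": 0, "az": 0, "gripper": 0.9}
    - {"x": 0, "y": 0, "z": 2, "ax": 0, "ay": 0, "az": 0, "gripper": 0.9}
    - {"x": 0, "y": 0, "z": 2, "ax": 0, "ay": 0, "az": 0, "gripper": 0.9}
    - {"x": 0, "y": 0, "z": 0, "ax": 0, "ay": 0, "az": 0, "gripper": 0.9}

```text
clock: 8.33
position: [0.4569, 0.1532, -0.0004]
ee_rot: [0.999, -0.035, 0.001, -0.001]
ft_force: [-0.5, 0.6, -2.7]
grip_width: 0.46
grasp_force: 51.1
```

Request:
apply_moves:
  rows:
    - {"x": 0, "y": 0, "z": 2, "ax": 0, "ay": 0, "az": 0, "gripper": 0.9}
    - {"x": 0, "y": 0, "z": 1, "ax": 0, "ay": 0, "az": 0, "gripper": 0.9}
    - {"x": 0, "y": 0, "z": 0, "ax": 0, "ay": 0, "az": 0, "gripper": 0.9}

```text
clock: 8.58
position: [0.4563, 0.1529, -0.004]
ee_rot: [0.999, -0.035, 0.0, -0.0]
ft_force: [-0.2, -0.2, -3.5]
grip_width: 0.46
grasp_force: 51.2
```

Request:
apply_moves:
  rows:
    - {"x": 0, "y": 0, "z": 1, "ax": 0, "ay": 0, "az": 0, "gripper": 0.9}
    - {"x": 0, "y": 0, "z": 1, "ax": 0, "ay": 0, "az": 0, "gripper": 0.9}

```text
clock: 8.75
position: [0.4563, 0.1528, -0.0061]
ee_rot: [0.999, -0.035, 0.0, -0.0]
ft_force: [-0.1, 0.0, 4.0]
grip_width: 0.462
grasp_force: 52.2
```

Contact came at z = -6, as predicted. I'll release, rise, and check the seat numerically.

Request:
apply_moves:
  rows:
    - {"x": 0, "y": 0, "z": 0, "ax": 0, "ay": 0, "az": 0, "gripper": 0.25}
    - {"x": 0, "y": 0, "z": 0, "ax": 0, "ay": 0, "az": 0, "gripper": 0.25}
    - {"x": 0, "y": 0, "z": 0, "ax": 0, "ay": 0, "az": 0, "gripper": 0.25}
    - {"x": 0, "y": 0, "z": -10, "ax": 0, "ay": 0, "az": 0, "gripper": 0.25}
    - {"x": 0, "y": 0, "z": -25, "ax": 0, "ay": 0, "az": 0, "gripper": 0.25}

```text
clock: 9.17
position: [0.4545, 0.1518, 0.0276]
ee_rot: [0.999, -0.035, -0.002, 0.002]
ft_force: [0.4, -0.2, -0.7]
grip_width: 0.753
grasp_force: 0.0
```

Request:
apply_moves:
  rows:
    - {"x": 0, "y": 0, "z": -35, "ax": 0, "ay": 0, "az": 0, "gripper": 0.25}
    - {"x": 0, "y": 0, "z": -35, "ax": 0, "ay": 0, "az": 0, "gripper": 0.25}
    - {"x": 0, "y": 0, "z": -30, "ax": 0, "ay": 0, "az": 0, "gripper": 0.25}
    - {"x": 0, "y": 0, "z": 0, "ax": 0, "ay": 0, "az": 0, "gripper": 0.25}
    - {"x": 0, "y": 0, "z": 0, "ax": 0, "ay": 0, "az": 0, "gripper": 0.25}

```text
clock: 9.58
position: [0.4574, 0.1533, 0.1312]
ee_rot: [0.999, -0.035, 0.002, -0.002]
ft_force: [-0.4, 0.9, -0.6]
grip_width: 0.751
grasp_force: 0.0
```

```bash
python3 go.py 479 411 125 62; python3 - <<'E'
from h import *
for n in("side","scene"):
    c=camera(n); m=mask(c["color"],"yellow"); k,l,st,ce=cv2.connectedComponentsWithStats(m)
w=camera("wrist"); cv2.imwrite("pics/b1.png",cv2.resize(rect(w,.004,.58,.28,250,250,.001),(600,600))[:,:,::-1])
E
```

```text
at [457.4 153.3 131.2] yaw -4.0 w 0.751 t 9.6 | n 14 shift [ 10.2 -16.7   0.5] turn [-0.   -0.02 -4.71]
```

View pics/b1.png

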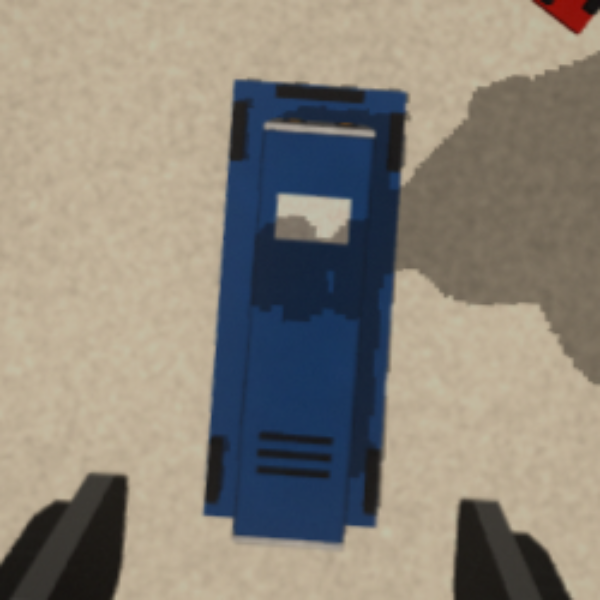

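Blue sits square between the black stops of its plate (plate from (235,80) to (375,520), module centred in it). Yellow is next.

Request:
apply_moves:
  rows:
    - {"x": 10.2, "y": -16.7, "z": 0.5, "ax": 0, "ay": 0, "az": -4.7, "gripper": 0.25}
    - {"x": 10.2, "y": -16.7, "z": 0.5, "ax": 0, "ay": 0, "az": -4.7, "gripper": 0.25}
    - {"x": 10.2, "y": -16.7, "z": 0.5, "ax": 0, "ay": 0, "az": -4.7, "gripper": 0.25}
    - {"x": 10.2, "y": -16.7, "z": 0.5, "ax": 0, "ay": 0, "az": -4.7, "gripper": 0.25}
    - {"x": 10.2, "y": -16.7, "z": 0.5, "ax": 0, "ay": 0, "az": -4.7, "gripper": 0.25}

```text
clock: 10.15
position: [0.4987, 0.2402, 0.1249]
ee_rot: [0.985, 0.171, -0.001, 0.001]
ft_force: [-0.6, 0.4, 0.2]
grip_width: 0.752
grasp_force: 0.0
```

Request:
apply_moves:
  rows:
    - {"x": 10.2, "y": -16.7, "z": 0.5, "ax": 0, "ay": 0, "az": -4.7, "gripper": 0.25}
    - {"x": 10.2, "y": -16.7, "z": 0.5, "ax": 0, "ay": 0, "az": -4.7, "gripper": 0.25}
    - {"x": 10.2, "y": -16.7, "z": 0.5, "ax": 0, "ay": 0, "az": -4.7, "gripper": 0.25}
    - {"x": 10.2, "y": -16.7, "z": 0.5, "ax": 0, "ay": 0, "az": -4.7, "gripper": 0.25}
    - {"x": 10.2, "y": -16.7, "z": 0.5, "ax": 0, "ay": 0, "az": -4.7, "gripper": 0.25}

```text
clock: 10.57
position: [0.5026, 0.3373, 0.1221]
ee_rot: [0.93, 0.368, -0.001, 0.001]
ft_force: [0.9, -0.1, -0.2]
grip_width: 0.754
grasp_force: 0.0
```

Request:
apply_moves:
  rows:
    - {"x": 10.2, "y": -16.7, "z": 0.5, "ax": 0, "ay": 0, "az": -4.7, "gripper": 0.25}
    - {"x": 10.2, "y": -16.7, "z": 0.5, "ax": 0, "ay": 0, "az": -4.7, "gripper": 0.25}
    - {"x": 10.2, "y": -16.7, "z": 0.5, "ax": 0, "ay": 0, "az": -4.7, "gripper": 0.25}
    - {"x": 10.2, "y": -16.7, "z": 0.5, "ax": 0, "ay": 0, "az": -4.7, "gripper": 0.25}
    - {"x": 0, "y": 0, "z": 0, "ax": 0, "ay": 0, "az": 0, "gripper": 0.25}

```text
clock: 10.98
position: [0.4746, 0.4148, 0.1198]
ee_rot: [0.855, 0.518, -0.002, -0.001]
ft_force: [-0.8, 1.9, -0.2]
grip_width: 0.751
grasp_force: 0.0
```

Request:
apply_moves:
  rows:
    - {"x": 0, "y": 0, "z": 0, "ax": 0, "ay": 0, "az": 0, "gripper": 0.25}
    - {"x": 0, "y": 0, "z": 0, "ax": 0, "ay": 0, "az": 0, "gripper": 0.25}
    - {"x": 0, "y": 0, "z": 0, "ax": 0, "ay": 0, "az": 0, "gripper": 0.25}

```text
clock: 11.23
position: [0.4787, 0.4095, 0.1213]
ee_rot: [0.859, 0.513, -0.0, 0.0]
ft_force: [-0.4, 0.5, -0.6]
grip_width: 0.753
grasp_force: 0.0
```

```bash
python3 go.py 479 411 125 62; cat > m.py <<'E'
from h import *
import sys
col,z=sys.argv[1],float(sys.argv[2])/1000
w=camera("wrist"); h=cv2.cvtColor(w["color"],cv2.COLOR_RGB2HSV); m=mask(w["color"],col)
k,l,st,ce=cv2.connectedComponentsWithStats(m)
i=1+np.argmax(st[1:,4]); V=h[:,:,2][l==i]; print("V pct",np.percentile(V,[5,25,50,75,95]))
for thr in (0,0.75*np.percentile(V,80)):
    mm=((l==i)&(h[:,:,2]>thr)).astype(np.uint8); mm=cv2.morphologyEx(mm,cv2.MORPH_OPEN,np.ones((3,3)))
    p=np.argwhere(mm)[:,::-1]; q=px2xy(w,z,p)*1000; r=cv2.minAreaRect(q.astype(np.float32)); b=cv2.boxPoints(r)
    e=max((b[1]-b[0],b[2]-b[1]),key=np.linalg.norm); print(st[i],"c",np.round(r[0],1),np.round(r[1]),"yaw",round(np.degrees(np.arctan2(e[1],e[0]))%180,1), b.round().tolist())
E
python3 m.py yellow 91
```

```text
at [478.7 409.5 121.3] yaw 61.7 w 0.753 t 11.2 | n 1 shift [ 1.4 -0.4 -3.7] turn [ 0.02  0.07 -0.33]
V pct [131. 145. 218. 221. 224.]
[  217   105    78   199 10455] c [477.5 411.3] [144.  41.] yaw 63.5 [[427.0, 356.0], [464.0, 338.0], [528.0, 467.0], [491.0, 485.0]]
[  217   105    78   199 10455] c [477.1 411.5] [144.  39.] yaw 63.6 [[428.0, 356.0], [462.0, 338.0], [526.0, 468.0], [492.0, 485.0]]
```

Yellow measures 144 x 40 mm at (477.5, 411.4), yaw 63.5°, which matches its size. Descending to z of about 36 and gripping.

Request:
apply_moves:
  rows:
    - {"x": 1.1, "y": -2, "z": 10, "ax": 0, "ay": 0, "az": -1.8, "gripper": 0.25}
    - {"x": 0, "y": 0, "z": 25, "ax": 0, "ay": 0, "az": 0, "gripper": 0.25}
    - {"x": 0, "y": 0, "z": 22, "ax": 0, "ay": 0, "az": 0, "gripper": 0.25}
    - {"x": 0, "y": 0, "z": 15, "ax": 0, "ay": 0, "az": 0, "gripper": 0.25}
    - {"x": 0, "y": 0, "z": 8, "ax": 0, "ay": 0, "az": 0, "gripper": 0.25}

```text
clock: 11.7
position: [0.4763, 0.4113, 0.0396]
ee_rot: [0.85, 0.527, -0.001, 0.0]
ft_force: [0.3, 0.0, 0.5]
grip_width: 0.752
grasp_force: 0.0
```

Request:
apply_moves:
  rows:
    - {"x": 0, "y": 0, "z": 4, "ax": 0, "ay": 0, "az": 0, "gripper": 0.25}
    - {"x": 0, "y": 0, "z": 0, "ax": 0, "ay": 0, "az": 0, "gripper": 0.25}
    - {"x": 0, "y": 0, "z": 0, "ax": 0, "ay": 0, "az": 0, "gripper": 0.25}

```text
clock: 11.95
position: [0.4774, 0.4131, 0.0387]
ee_rot: [0.85, 0.527, 0.001, -0.0]
ft_force: [0.0, 0.5, -0.5]
grip_width: 0.752
grasp_force: 0.0
```

Request:
apply_moves:
  rows:
    - {"x": 0, "y": 0, "z": 0, "ax": 0, "ay": 0, "az": 0, "gripper": 0.9}
    - {"x": 0, "y": 0, "z": 0, "ax": 0, "ay": 0, "az": 0, "gripper": 0.9}
    - {"x": 0, "y": 0, "z": 0, "ax": 0, "ay": 0, "az": 0, "gripper": 0.9}
    - {"x": 0, "y": 0, "z": 0, "ax": 0, "ay": 0, "az": 0, "gripper": 0.9}
    - {"x": 0, "y": 0, "z": 0, "ax": 0, "ay": 0, "az": 0, "gripper": 0.9}

```text
clock: 12.37
position: [0.4775, 0.4135, 0.0391]
ee_rot: [0.85, 0.527, 0.001, -0.0]
ft_force: [-0.3, -1.2, 6.5]
grip_width: 0.459
grasp_force: 52.2
```

Request:
apply_moves:
  rows:
    - {"x": 0, "y": 0, "z": -8, "ax": 0, "ay": 0, "az": 0, "gripper": 0.9}
    - {"x": 0, "y": 0, "z": -15, "ax": 0, "ay": 0, "az": 0, "gripper": 0.9}
    - {"x": 0, "y": 0, "z": -27, "ax": 0, "ay": 0, "az": 0, "gripper": 0.9}
    - {"x": 0, "y": 0, "z": -30, "ax": 0, "ay": 0, "az": 0, "gripper": 0.9}
    - {"x": 0, "y": 0, "z": -20, "ax": 0, "ay": 0, "az": 0, "gripper": 0.9}

```text
clock: 12.78
position: [0.477, 0.413, 0.1405]
ee_rot: [0.85, 0.527, 0.001, -0.0]
ft_force: [0.9, 0.4, -2.9]
grip_width: 0.454
grasp_force: 51.1
```

Request:
apply_moves:
  rows:
    - {"x": 0, "y": 0, "z": 0, "ax": 0, "ay": 0, "az": 0, "gripper": 0.9}
    - {"x": 0, "y": 0, "z": 0, "ax": 0, "ay": 0, "az": 0, "gripper": 0.9}

```text
clock: 12.95
position: [0.4769, 0.4131, 0.1384]
ee_rot: [0.85, 0.527, 0.001, -0.0]
ft_force: [-0.4, -0.4, -5.0]
grip_width: 0.456
grasp_force: 51.2
```

```bash
python3 go.py 481 -136 120 53
```

```text
at [476.9 413.1 138.4] yaw 63.6 w 0.456 t 12.9 | n 20 shift [-23.4  14.5   0.9] turn [-0.   -0.    0.53]
```

Request:
apply_moves:
  rows:
    - {"x": -23.4, "y": 14.5, "z": 0.9, "ax": 0, "ay": 0, "az": 0.53, "gripper": 0.9}
    - {"x": -23.4, "y": 14.5, "z": 0.9, "ax": 0, "ay": 0, "az": 0.53, "gripper": 0.9}
    - {"x": -23.4, "y": 14.5, "z": 0.9, "ax": 0, "ay": 0, "az": 0.53, "gripper": 0.9}
    - {"x": -23.4, "y": 14.5, "z": 0.9, "ax": 0, "ay": 0, "az": 0.53, "gripper": 0.9}
    - {"x": -23.4, "y": 14.5, "z": 0.9, "ax": 0, "ay": 0, "az": 0.53, "gripper": 0.9}

```text
clock: 13.37
position: [0.4859, 0.2737, 0.1311]
ee_rot: [0.862, 0.507, -0.002, 0.0]
ft_force: [1.0, -0.3, -2.4]
grip_width: 0.455
grasp_force: 51.1
```

Request:
apply_moves:
  rows:
    - {"x": -23.4, "y": 14.5, "z": 0.9, "ax": 0, "ay": 0, "az": 0.53, "gripper": 0.9}
    - {"x": -23.4, "y": 14.5, "z": 0.9, "ax": 0, "ay": 0, "az": 0.53, "gripper": 0.9}
    - {"x": -23.4, "y": 14.5, "z": 0.9, "ax": 0, "ay": 0, "az": 0.53, "gripper": 0.9}
    - {"x": -23.4, "y": 14.5, "z": 0.9, "ax": 0, "ay": 0, "az": 0.53, "gripper": 0.9}
    - {"x": -23.4, "y": 14.5, "z": 0.9, "ax": 0, "ay": 0, "az": 0.53, "gripper": 0.9}

```text
clock: 13.78
position: [0.4899, 0.1364, 0.1269]
ee_rot: [0.873, 0.487, -0.002, -0.0]
ft_force: [0.9, 0.3, -3.0]
grip_width: 0.459
grasp_force: 51.1
```

Request:
apply_moves:
  rows:
    - {"x": -23.4, "y": 14.5, "z": 0.9, "ax": 0, "ay": 0, "az": 0.53, "gripper": 0.9}
    - {"x": -23.4, "y": 14.5, "z": 0.9, "ax": 0, "ay": 0, "az": 0.53, "gripper": 0.9}
    - {"x": -23.4, "y": 14.5, "z": 0.9, "ax": 0, "ay": 0, "az": 0.53, "gripper": 0.9}
    - {"x": -23.4, "y": 14.5, "z": 0.9, "ax": 0, "ay": 0, "az": 0.53, "gripper": 0.9}
    - {"x": -23.4, "y": 14.5, "z": 0.9, "ax": 0, "ay": 0, "az": 0.53, "gripper": 0.9}

```text
clock: 14.2
position: [0.4875, -0.0008, 0.1225]
ee_rot: [0.884, 0.467, -0.001, -0.0]
ft_force: [0.6, -1.2, -3.3]
grip_width: 0.458
grasp_force: 51.1
```

Request:
apply_moves:
  rows:
    - {"x": -23.4, "y": 14.5, "z": 0.9, "ax": 0, "ay": 0, "az": 0.53, "gripper": 0.9}
    - {"x": -23.4, "y": 14.5, "z": 0.9, "ax": 0, "ay": 0, "az": 0.53, "gripper": 0.9}
    - {"x": -23.4, "y": 14.5, "z": 0.9, "ax": 0, "ay": 0, "az": 0.53, "gripper": 0.9}
    - {"x": -23.4, "y": 14.5, "z": 0.9, "ax": 0, "ay": 0, "az": 0.53, "gripper": 0.9}
    - {"x": -23.4, "y": 14.5, "z": 0.9, "ax": 0, "ay": 0, "az": 0.53, "gripper": 0.9}

```text
clock: 14.62
position: [0.4789, -0.1378, 0.1181]
ee_rot: [0.895, 0.446, -0.001, -0.001]
ft_force: [1.2, 0.2, -4.6]
grip_width: 0.459
grasp_force: 51.1
```

Request:
apply_moves:
  rows:
    - {"x": 0, "y": 0, "z": 0, "ax": 0, "ay": 0, "az": 0, "gripper": 0.9}
    - {"x": 0, "y": 0, "z": 0, "ax": 0, "ay": 0, "az": 0, "gripper": 0.9}
    - {"x": 0, "y": 0, "z": 0, "ax": 0, "ay": 0, "az": 0, "gripper": 0.9}
    - {"x": 0, "y": 0, "z": 0, "ax": 0, "ay": 0, "az": 0, "gripper": 0.9}

```text
clock: 14.95
position: [0.4802, -0.1355, 0.119]
ee_rot: [0.894, 0.447, -0.001, -0.0]
ft_force: [-0.1, 0.4, -4.4]
grip_width: 0.459
grasp_force: 51.4
```

```bash
python3 go.py 481 -136 20 53
```

```text
at [ 480.2 -135.5  119. ] yaw 53.1 w 0.459 t 14.9 | n 4 shift [ 0.   0.3 24.8] turn [-0.02  0.01  0.03]
```

Request:
apply_moves:
  rows:
    - {"x": 1, "y": 0, "z": 30, "ax": 0, "ay": 0, "az": 0, "gripper": 0.9}
    - {"x": 0, "y": 0, "z": 30, "ax": 0, "ay": 0, "az": 0, "gripper": 0.9}
    - {"x": 0, "y": 0, "z": 30, "ax": 0, "ay": 0, "az": 0, "gripper": 0.9}
    - {"x": 0, "y": 0, "z": 18, "ax": 0, "ay": 0, "az": 0, "gripper": 0.9}
    - {"x": 0, "y": 0, "z": 7, "ax": 0, "ay": 0, "az": 0, "gripper": 0.9}

```text
clock: 15.37
position: [0.4791, -0.1344, 0.0018]
ee_rot: [0.894, 0.447, -0.002, -0.001]
ft_force: [-1.3, -0.4, -3.9]
grip_width: 0.459
grasp_force: 51.3
```

Request:
apply_moves:
  rows:
    - {"x": 0, "y": 0, "z": 2, "ax": 0, "ay": 0, "az": 0, "gripper": 0.9}
    - {"x": 0, "y": 0, "z": 2, "ax": 0, "ay": 0, "az": 0, "gripper": 0.9}
    - {"x": 0, "y": 0, "z": 1, "ax": 0, "ay": 0, "az": 0, "gripper": 0.9}
    - {"x": 0, "y": 0, "z": 0, "ax": 0, "ay": 0, "az": 0, "gripper": 0.9}

```text
clock: 15.7
position: [0.482, -0.1359, 0.0007]
ee_rot: [0.895, 0.447, 0.001, 0.0]
ft_force: [-0.7, -0.4, -3.5]
grip_width: 0.462
grasp_force: 51.3
```

Request:
apply_moves:
  rows:
    - {"x": 0, "y": 0, "z": 1, "ax": 0, "ay": 0, "az": 0, "gripper": 0.9}
    - {"x": 0, "y": 0, "z": 0, "ax": 0, "ay": 0, "az": 0, "gripper": 0.9}

```text
clock: 15.87
position: [0.4815, -0.1359, -0.0007]
ee_rot: [0.895, 0.447, 0.001, 0.0]
ft_force: [-0.3, -0.0, -3.6]
grip_width: 0.459
grasp_force: 51.4
```

Request:
apply_moves:
  rows:
    - {"x": 0, "y": 0, "z": 1, "ax": 0, "ay": 0, "az": 0, "gripper": 0.9}
    - {"x": 0, "y": 0, "z": 1, "ax": 0, "ay": 0, "az": 0, "gripper": 0.9}
    - {"x": 0, "y": 0, "z": 0, "ax": 0, "ay": 0, "az": 0, "gripper": 0.9}

```text
clock: 16.12
position: [0.481, -0.136, -0.0033]
ee_rot: [0.895, 0.446, -0.0, -0.0]
ft_force: [-0.7, -0.7, -4.6]
grip_width: 0.458
grasp_force: 51.4
```

Request:
apply_moves:
  rows:
    - {"x": 0, "y": 0, "z": 1, "ax": 0, "ay": 0, "az": 0, "gripper": 0.9}
    - {"x": 0, "y": 0, "z": 0, "ax": 0, "ay": 0, "az": 0, "gripper": 0.9}

```text
clock: 16.28
position: [0.4811, -0.1361, -0.0039]
ee_rot: [0.895, 0.446, 0.0, -0.0]
ft_force: [-2.3, 0.8, 3.9]
grip_width: 0.455
grasp_force: 52.4
```

Request:
apply_moves:
  rows:
    - {"x": 0, "y": 0, "z": 1, "ax": 0, "ay": 0, "az": 0, "gripper": 0.9}
    - {"x": 0, "y": 0, "z": 0, "ax": 0, "ay": 0, "az": 0, "gripper": 0.9}

```text
clock: 16.45
position: [0.4811, -0.136, -0.004]
ee_rot: [0.895, 0.446, 0.0, -0.001]
ft_force: [-9.8, 3.1, 23.7]
grip_width: 0.462
grasp_force: 54.7
```

Yellow has landed, pressing gently at 24 N. Releasing, rising and heading back to red.

Request:
apply_moves:
  rows:
    - {"x": 0, "y": 0, "z": -1, "ax": 0, "ay": 0, "az": 0, "gripper": 0.9}
    - {"x": 0, "y": 0, "z": 0, "ax": 0, "ay": 0, "az": 0, "gripper": 0.25}
    - {"x": 0, "y": 0, "z": 0, "ax": 0, "ay": 0, "az": 0, "gripper": 0.25}
    - {"x": 0, "y": 0, "z": 0, "ax": 0, "ay": 0, "az": 0, "gripper": 0.25}
    - {"x": 0, "y": 0, "z": -10, "ax": 0, "ay": 0, "az": 0, "gripper": 0.25}

```text
clock: 16.87
position: [0.48, -0.1358, 0.0048]
ee_rot: [0.895, 0.447, -0.001, -0.001]
ft_force: [-0.5, -0.4, -0.1]
grip_width: 0.75
grasp_force: 0.0
```

Request:
apply_moves:
  rows:
    - {"x": 0, "y": 0, "z": -25, "ax": 0, "ay": 0, "az": 0, "gripper": 0.25}
    - {"x": 0, "y": 0, "z": -35, "ax": 0, "ay": 0, "az": 0, "gripper": 0.25}
    - {"x": 0, "y": 0, "z": -35, "ax": 0, "ay": 0, "az": 0, "gripper": 0.25}
    - {"x": 0, "y": 0, "z": -30, "ax": 0, "ay": 0, "az": 0, "gripper": 0.25}
    - {"x": 0, "y": 0, "z": 0, "ax": 0, "ay": 0, "az": 0, "gripper": 0.25}

```text
clock: 17.28
position: [0.4841, -0.1372, 0.1369]
ee_rot: [0.895, 0.446, 0.004, 0.002]
ft_force: [1.0, -0.4, 0.3]
grip_width: 0.755
grasp_force: 0.0
```

Request:
apply_moves:
  rows:
    - {"x": 0, "y": 0, "z": 0, "ax": 0, "ay": 0, "az": 0, "gripper": 0.25}
    - {"x": 0, "y": 0, "z": 0, "ax": 0, "ay": 0, "az": 0, "gripper": 0.25}

```text
clock: 17.45
position: [0.4808, -0.1358, 0.1307]
ee_rot: [0.895, 0.447, 0.0, -0.0]
ft_force: [0.4, 0.4, -0.8]
grip_width: 0.751
grasp_force: 0.0
```

```bash
python3 go.py 497 353 120 152; python3 - <<'E'
from h import *
w=camera("wrist")
a=rect(w,.048,.6,-.02,240,240,.001); cv2.imwrite("pics/y1.png",cv2.resize(a,(480,480))[:,:,::-1])
h=cv2.cvtColor(a,cv2.COLOR_RGB2HSV); m=mask(a,"yellow"); print(m.sum(), np.percentile(h[:,:,2][m>0],[10,50,90]))
for n in("scene","side"):
    c=camera(n)
    for col in ("red","green"):
        m=mask(c["color"],col); k,l,st,ce=cv2.connectedComponentsWithStats(m)
        for i in range(1,k):
            if st[i,4]<150 : continue
            q=px2xy(c,.047,np.argwhere(l==i)[:,::-1])*1000; r=cv2.minAreaRect(q.astype(np.float32)); b=cv2.boxPoints(r)
            e=max((b[1]-b[0],b[2]-b[1]),key=np.linalg.norm); print(n,col,st[i,4],np.round(r[0]),np.round(r[1]),round(np.degrees(np.arctan2(e[1],e[0]))%180,1))
E
```

```text
at [ 480.8 -135.8  130.7] yaw 53.0 w 0.751 t 17.4 | n 20 shift [27.2  5.7  0.5] turn [ 0.   -0.   -4.95]
8705 [ 91. 152. 158.]
scene red 538 [504. 331.] [ 76. 173.] 153.0
scene red 1311 [680. -21.] [ 65. 171.] 142.4
scene green 462 [543. 400.] [ 69. 171.] 153.6
scene green 1839 [ 537. -394.] [ 64. 169.] 120.6
side red 770 [483. 331.] [ 94. 140.] 152.5
side red 160 [593. -15.] [27. 73.] 145.2
side green 527 [526. 408.] [ 75. 139.] 153.1
side green 291 [779. -82.] [105.  40.] 89.0
side green 2301 [ 487. -392.] [ 66. 169.] 120.7
```

Request:
apply_moves:
  rows:
    - {"x": 27.2, "y": 5.7, "z": 0.5, "ax": 0, "ay": 0, "az": -5, "gripper": 0.25}
    - {"x": 27.2, "y": 5.7, "z": 0.5, "ax": 0, "ay": 0, "az": -5, "gripper": 0.25}
    - {"x": 27.2, "y": 5.7, "z": 0.5, "ax": 0, "ay": 0, "az": -5, "gripper": 0.25}
    - {"x": 27.2, "y": 5.7, "z": 0.5, "ax": 0, "ay": 0, "az": -5, "gripper": 0.25}
    - {"x": 27.2, "y": 5.7, "z": 0.5, "ax": 0, "ay": 0, "az": -5, "gripper": 0.25}

```text
clock: 18.02
position: [0.5678, -0.0279, 0.127]
ee_rot: [0.776, 0.631, -0.001, -0.0]
ft_force: [0.4, 0.1, -0.4]
grip_width: 0.752
grasp_force: 0.0
```

Request:
apply_moves:
  rows:
    - {"x": 27.2, "y": 5.7, "z": 0.5, "ax": 0, "ay": 0, "az": -5, "gripper": 0.25}
    - {"x": 27.2, "y": 5.7, "z": 0.5, "ax": 0, "ay": 0, "az": -5, "gripper": 0.25}
    - {"x": 27.2, "y": 5.7, "z": 0.5, "ax": 0, "ay": 0, "az": -5, "gripper": 0.25}
    - {"x": 27.2, "y": 5.7, "z": 0.5, "ax": 0, "ay": 0, "az": -5, "gripper": 0.25}
    - {"x": 27.2, "y": 5.7, "z": 0.5, "ax": 0, "ay": 0, "az": -5, "gripper": 0.25}

```text
clock: 18.43
position: [0.6002, 0.1062, 0.1243]
ee_rot: [0.621, 0.784, -0.001, -0.0]
ft_force: [0.1, 0.5, 0.1]
grip_width: 0.749
grasp_force: 0.0
```

Request:
apply_moves:
  rows:
    - {"x": 27.2, "y": 5.7, "z": 0.5, "ax": 0, "ay": 0, "az": -5, "gripper": 0.25}
    - {"x": 27.2, "y": 5.7, "z": 0.5, "ax": 0, "ay": 0, "az": -5, "gripper": 0.25}
    - {"x": 27.2, "y": 5.7, "z": 0.5, "ax": 0, "ay": 0, "az": -5, "gripper": 0.25}
    - {"x": 27.2, "y": 5.7, "z": 0.5, "ax": 0, "ay": 0, "az": -5, "gripper": 0.25}
    - {"x": 27.2, "y": 5.7, "z": 0.5, "ax": 0, "ay": 0, "az": -5, "gripper": 0.25}

```text
clock: 18.85
position: [0.5729, 0.2415, 0.1218]
ee_rot: [0.436, 0.9, -0.001, -0.0]
ft_force: [0.8, 0.2, -0.8]
grip_width: 0.747
grasp_force: 0.0
```

Request:
apply_moves:
  rows:
    - {"x": 27.2, "y": 5.7, "z": 0.5, "ax": 0, "ay": 0, "az": -5, "gripper": 0.25}
    - {"x": 27.2, "y": 5.7, "z": 0.5, "ax": 0, "ay": 0, "az": -5, "gripper": 0.25}
    - {"x": 27.2, "y": 5.7, "z": 0.5, "ax": 0, "ay": 0, "az": -5, "gripper": 0.25}
    - {"x": 27.2, "y": 5.7, "z": 0.5, "ax": 0, "ay": 0, "az": -5, "gripper": 0.25}
    - {"x": 27.2, "y": 5.7, "z": 0.5, "ax": 0, "ay": 0, "az": -5, "gripper": 0.25}

```text
clock: 19.27
position: [0.4909, 0.3526, 0.1193]
ee_rot: [0.231, 0.973, -0.001, -0.001]
ft_force: [-0.3, 0.6, -0.5]
grip_width: 0.75
grasp_force: 0.0
```

Request:
apply_moves:
  rows:
    - {"x": 0, "y": 0, "z": 0, "ax": 0, "ay": 0, "az": 0, "gripper": 0.25}
    - {"x": 0, "y": 0, "z": 0, "ax": 0, "ay": 0, "az": 0, "gripper": 0.25}
    - {"x": 0, "y": 0, "z": 0, "ax": 0, "ay": 0, "az": 0, "gripper": 0.25}
    - {"x": 0, "y": 0, "z": 0, "ax": 0, "ay": 0, "az": 0, "gripper": 0.25}

```text
clock: 19.6
position: [0.4931, 0.3504, 0.1203]
ee_rot: [0.235, 0.972, -0.001, 0.0]
ft_force: [-0.4, 0.1, -0.0]
grip_width: 0.753
grasp_force: 0.0
```

```bash
python3 m.py red 47; python3 m.py green 47; python3 go.py 497 353 120 153; python3 - <<'E'
from h import *
cv2.imwrite("pics/r1.png",cv2.resize(rect(camera("wrist"),.047,.66,.53,280,280,.001),(560,560))[:,:,::-1])
E
```

```text
V pct [107. 153. 192. 196. 200.]
[ 234  104   54  169 7717] c [493.4 352.9] [ 40. 143.] yaw 152.4 [[421.0, 368.0], [548.0, 302.0], [566.0, 338.0], [439.0, 404.0]]
[ 234  104   54  169 7717] c [493.5 353.1] [ 39. 143.] yaw 152.5 [[421.0, 369.0], [548.0, 303.0], [566.0, 337.0], [439.0, 403.0]]
V pct [ 46. 100. 116. 118. 121.]
[ 324  105   74  170 8552] c [531.1 422.5] [ 49. 144.] yaw 153.3 [[456.0, 433.0], [584.0, 368.0], [606.0, 412.0], [478.0, 477.0]]
[ 324  105   74  170 8552] c [533.7 426.7] [ 38. 143.] yaw 153.2 [[461.0, 442.0], [589.0, 377.0], [606.0, 412.0], [479.0, 476.0]]
at [493.  350.7 120.5] yaw 152.9 w 0.749 t 19.7 | n 1 shift [-2.5  3.9  0.5] turn [-0.04  0.02 -0.11]
```

Red measures (493.4, 353), yaw 152.5°; green measures (533.7, 426.7), yaw 153.2°. Both are the right size, and their 84 mm spacing is right too. Descending on red.

Request:
apply_moves:
  rows:
    - {"x": 0.7, "y": 2.2, "z": 20, "ax": 0, "ay": 0, "az": 0.3, "gripper": 0.25}
    - {"x": 0, "y": 0, "z": 30, "ax": 0, "ay": 0, "az": 0, "gripper": 0.25}
    - {"x": 0, "y": 0, "z": 30, "ax": 0, "ay": 0, "az": 0, "gripper": 0.25}
    - {"x": 0, "y": 0, "z": 22, "ax": 0, "ay": 0, "az": 0, "gripper": 0.25}
    - {"x": 0, "y": 0, "z": 12, "ax": 0, "ay": 0, "az": 0, "gripper": 0.25}

```text
clock: 20.17
position: [0.4915, 0.3526, 0.0038]
ee_rot: [0.236, 0.972, -0.002, -0.001]
ft_force: [-0.1, -0.4, -0.9]
grip_width: 0.746
grasp_force: 0.0
```

Request:
apply_moves:
  rows:
    - {"x": 0, "y": 0, "z": 8, "ax": 0, "ay": 0, "az": 0, "gripper": 0.25}
    - {"x": 0, "y": 0, "z": 5, "ax": 0, "ay": 0, "az": 0, "gripper": 0.25}
    - {"x": 0, "y": 0, "z": 0, "ax": 0, "ay": 0, "az": 0, "gripper": 0.25}

```text
clock: 20.42
position: [0.4928, 0.3541, -0.0062]
ee_rot: [0.236, 0.972, 0.0, 0.0]
ft_force: [-0.4, 0.7, 0.3]
grip_width: 0.752
grasp_force: 0.0
```

Request:
apply_moves:
  rows:
    - {"x": 0, "y": 0, "z": 0, "ax": 0, "ay": 0, "az": 0, "gripper": 0.9}
    - {"x": 0, "y": 0, "z": 0, "ax": 0, "ay": 0, "az": 0, "gripper": 0.9}
    - {"x": 0, "y": 0, "z": 0, "ax": 0, "ay": 0, "az": 0, "gripper": 0.9}
    - {"x": 0, "y": 0, "z": 0, "ax": 0, "ay": 0, "az": 0, "gripper": 0.9}
    - {"x": 0, "y": 0, "z": 0, "ax": 0, "ay": 0, "az": 0, "gripper": 0.9}

```text
clock: 20.83
position: [0.4934, 0.3548, -0.0047]
ee_rot: [0.236, 0.972, 0.001, 0.001]
ft_force: [-0.5, -0.5, 7.9]
grip_width: 0.454
grasp_force: 53.0
```

Request:
apply_moves:
  rows:
    - {"x": 0, "y": 0, "z": -8, "ax": 0, "ay": 0, "az": 0, "gripper": 0.9}
    - {"x": 0, "y": 0, "z": -15, "ax": 0, "ay": 0, "az": 0, "gripper": 0.9}
    - {"x": 0, "y": 0, "z": -27, "ax": 0, "ay": 0, "az": 0, "gripper": 0.9}
    - {"x": 0, "y": 0, "z": -30, "ax": 0, "ay": 0, "az": 0, "gripper": 0.9}
    - {"x": 0, "y": 0, "z": -25, "ax": 0, "ay": 0, "az": 0, "gripper": 0.9}

```text
clock: 21.25
position: [0.4924, 0.3539, 0.1007]
ee_rot: [0.236, 0.972, -0.0, -0.0]
ft_force: [1.7, 0.2, -4.1]
grip_width: 0.46
grasp_force: 51.7
```

Request:
apply_moves:
  rows:
    - {"x": 0, "y": 0, "z": -15, "ax": 0, "ay": 0, "az": 0, "gripper": 0.9}
    - {"x": 0, "y": 0, "z": 0, "ax": 0, "ay": 0, "az": 0, "gripper": 0.9}
    - {"x": 0, "y": 0, "z": 0, "ax": 0, "ay": 0, "az": 0, "gripper": 0.9}

```text
clock: 21.5
position: [0.4925, 0.3542, 0.1141]
ee_rot: [0.236, 0.972, 0.0, 0.0]
ft_force: [-0.5, -0.0, -4.6]
grip_width: 0.458
grasp_force: 51.8
```

```bash
python3 go.py 662 11 115 142.3
```

```text
at [492.5 354.2 114.1] yaw 152.7 w 0.458 t 21.5 | n 14 shift [-23.3 -14.4  -0.1] turn [0.   0.   0.75]
```

Request:
apply_moves:
  rows:
    - {"x": -23.3, "y": -14.4, "z": -0.1, "ax": 0, "ay": 0, "az": 0.75, "gripper": 0.9}
    - {"x": -23.3, "y": -14.4, "z": -0.1, "ax": 0, "ay": 0, "az": 0.75, "gripper": 0.9}
    - {"x": -23.3, "y": -14.4, "z": -0.1, "ax": 0, "ay": 0, "az": 0.75, "gripper": 0.9}
    - {"x": -23.3, "y": -14.4, "z": -0.1, "ax": 0, "ay": 0, "az": 0.75, "gripper": 0.9}
    - {"x": -23.3, "y": -14.4, "z": -0.1, "ax": 0, "ay": 0, "az": 0.75, "gripper": 0.9}

```text
clock: 21.92
position: [0.5593, 0.2333, 0.1121]
ee_rot: [0.268, 0.964, -0.001, -0.001]
ft_force: [0.3, 0.2, -3.6]
grip_width: 0.461
grasp_force: 51.7
```

Request:
apply_moves:
  rows:
    - {"x": -23.3, "y": -14.4, "z": -0.1, "ax": 0, "ay": 0, "az": 0.75, "gripper": 0.9}
    - {"x": -23.3, "y": -14.4, "z": -0.1, "ax": 0, "ay": 0, "az": 0.75, "gripper": 0.9}
    - {"x": -23.3, "y": -14.4, "z": -0.1, "ax": 0, "ay": 0, "az": 0.75, "gripper": 0.9}
    - {"x": -23.3, "y": -14.4, "z": -0.1, "ax": 0, "ay": 0, "az": 0.75, "gripper": 0.9}
    - {"x": -23.3, "y": -14.4, "z": -0.1, "ax": 0, "ay": 0, "az": 0.75, "gripper": 0.9}

```text
clock: 22.33
position: [0.6187, 0.1102, 0.1125]
ee_rot: [0.299, 0.954, -0.001, -0.001]
ft_force: [-0.2, -0.2, -2.9]
grip_width: 0.456
grasp_force: 51.7
```

Request:
apply_moves:
  rows:
    - {"x": -23.3, "y": -14.4, "z": -0.1, "ax": 0, "ay": 0, "az": 0.75, "gripper": 0.9}
    - {"x": -23.3, "y": -14.4, "z": -0.1, "ax": 0, "ay": 0, "az": 0.75, "gripper": 0.9}
    - {"x": -23.3, "y": -14.4, "z": -0.1, "ax": 0, "ay": 0, "az": 0.75, "gripper": 0.9}
    - {"x": -23.3, "y": -14.4, "z": -0.1, "ax": 0, "ay": 0, "az": 0.75, "gripper": 0.9}
    - {"x": 0, "y": 0, "z": 0, "ax": 0, "ay": 0, "az": 0, "gripper": 0.9}

```text
clock: 22.75
position: [0.661, 0.0023, 0.113]
ee_rot: [0.328, 0.945, -0.003, -0.0]
ft_force: [-0.1, -0.8, -3.5]
grip_width: 0.458
grasp_force: 51.6
```

Request:
apply_moves:
  rows:
    - {"x": 0, "y": 0, "z": 0, "ax": 0, "ay": 0, "az": 0, "gripper": 0.9}
    - {"x": 0, "y": 0, "z": 0, "ax": 0, "ay": 0, "az": 0, "gripper": 0.9}
    - {"x": 0, "y": 0, "z": 0, "ax": 0, "ay": 0, "az": 0, "gripper": 0.9}
    - {"x": 0, "y": 0, "z": 0, "ax": 0, "ay": 0, "az": 0, "gripper": 0.9}

```text
clock: 23.08
position: [0.6608, 0.012, 0.1145]
ee_rot: [0.323, 0.947, 0.0, -0.001]
ft_force: [-0.7, 0.0, -4.0]
grip_width: 0.459
grasp_force: 51.6
```

```bash
python3 go.py 662 11 15 142.3
```

```text
at [660.8  12.  114.5] yaw 142.3 w 0.459 t 23.1 | n 4 shift [-0.4 -0.  24.9] turn [-0.   -0.02  0.01]
```

Request:
apply_moves:
  rows:
    - {"x": -1.5, "y": 0, "z": 30, "ax": 0, "ay": 0, "az": 0, "gripper": 0.9}
    - {"x": 0, "y": 0, "z": 30, "ax": 0, "ay": 0, "az": 0, "gripper": 0.9}
    - {"x": 0, "y": 0, "z": 30, "ax": 0, "ay": 0, "az": 0, "gripper": 0.9}
    - {"x": 0, "y": 0, "z": 16, "ax": 0, "ay": 0, "az": 0, "gripper": 0.9}
    - {"x": 0, "y": 0, "z": 6, "ax": 0, "ay": 0, "az": 0, "gripper": 0.9}

```text
clock: 23.5
position: [0.66, 0.0107, -0.0004]
ee_rot: [0.323, 0.946, -0.001, -0.002]
ft_force: [0.3, -0.4, -4.1]
grip_width: 0.459
grasp_force: 51.5
```

Request:
apply_moves:
  rows:
    - {"x": 0, "y": 0, "z": 2, "ax": 0, "ay": 0, "az": 0, "gripper": 0.9}
    - {"x": 0, "y": 0, "z": 2, "ax": 0, "ay": 0, "az": 0, "gripper": 0.9}
    - {"x": 0, "y": 0, "z": 0, "ax": 0, "ay": 0, "az": 0, "gripper": 0.9}
    - {"x": 0, "y": 0, "z": 0, "ax": 0, "ay": 0, "az": 0, "gripper": 0.9}

```text
clock: 23.83
position: [0.6634, 0.0097, 0.0007]
ee_rot: [0.324, 0.946, 0.001, 0.001]
ft_force: [1.0, 0.1, -3.7]
grip_width: 0.461
grasp_force: 51.5
```

Request:
apply_moves:
  rows:
    - {"x": 0, "y": 0, "z": 1, "ax": 0, "ay": 0, "az": 0, "gripper": 0.9}
    - {"x": 0, "y": 0, "z": 0, "ax": 0, "ay": 0, "az": 0, "gripper": 0.9}

```text
clock: 24.0
position: [0.6629, 0.0096, -0.0011]
ee_rot: [0.324, 0.946, 0.0, 0.0]
ft_force: [0.4, 0.2, -4.8]
grip_width: 0.455
grasp_force: 51.6
```

Request:
apply_moves:
  rows:
    - {"x": 0, "y": 0, "z": 1, "ax": 0, "ay": 0, "az": 0, "gripper": 0.9}
    - {"x": 0, "y": 0, "z": 1, "ax": 0, "ay": 0, "az": 0, "gripper": 0.9}
    - {"x": 0, "y": 0, "z": 0, "ax": 0, "ay": 0, "az": 0, "gripper": 0.9}

```text
clock: 24.25
position: [0.6627, 0.0095, -0.0036]
ee_rot: [0.324, 0.946, 0.0, 0.0]
ft_force: [-0.3, 0.6, -1.2]
grip_width: 0.462
grasp_force: 51.8
```

Request:
apply_moves:
  rows:
    - {"x": 0, "y": 0, "z": 0.6, "ax": 0, "ay": 0, "az": 0, "gripper": 0.9}
    - {"x": 0, "y": 0, "z": 0, "ax": 0, "ay": 0, "az": 0, "gripper": 0.9}

```text
clock: 24.42
position: [0.6626, 0.0095, -0.0036]
ee_rot: [0.324, 0.946, 0.0, 0.0]
ft_force: [-3.3, 0.7, 5.3]
grip_width: 0.459
grasp_force: 52.6
```

Red is landed. Releasing, rising and going on to green.

Request:
apply_moves:
  rows:
    - {"x": 0, "y": 0, "z": 0, "ax": 0, "ay": 0, "az": 0, "gripper": 0.25}
    - {"x": 0, "y": 0, "z": 0, "ax": 0, "ay": 0, "az": 0, "gripper": 0.25}
    - {"x": 0, "y": 0, "z": 0, "ax": 0, "ay": 0, "az": 0, "gripper": 0.25}
    - {"x": 0, "y": 0, "z": -10, "ax": 0, "ay": 0, "az": 0, "gripper": 0.25}
    - {"x": 0, "y": 0, "z": -25, "ax": 0, "ay": 0, "az": 0, "gripper": 0.25}

```text
clock: 24.83
position: [0.6602, 0.0096, 0.0282]
ee_rot: [0.324, 0.946, -0.001, -0.002]
ft_force: [-0.2, 0.3, -0.3]
grip_width: 0.749
grasp_force: 0.0
```

Request:
apply_moves:
  rows:
    - {"x": 0, "y": 0, "z": -35, "ax": 0, "ay": 0, "az": 0, "gripper": 0.25}
    - {"x": 0, "y": 0, "z": -35, "ax": 0, "ay": 0, "az": 0, "gripper": 0.25}
    - {"x": 0, "y": 0, "z": -20, "ax": 0, "ay": 0, "az": 0, "gripper": 0.25}
    - {"x": 0, "y": 0, "z": 0, "ax": 0, "ay": 0, "az": 0, "gripper": 0.25}
    - {"x": 0, "y": 0, "z": 0, "ax": 0, "ay": 0, "az": 0, "gripper": 0.25}

```text
clock: 25.25
position: [0.6634, 0.0095, 0.1226]
ee_rot: [0.324, 0.946, 0.001, 0.001]
ft_force: [-0.0, -0.1, -1.4]
grip_width: 0.745
grasp_force: 0.0
```

Request:
apply_moves:
  rows:
    - {"x": 0, "y": 0, "z": 0, "ax": 0, "ay": 0, "az": 0, "gripper": 0.25}

```text
clock: 25.33
position: [0.6621, 0.0096, 0.1201]
ee_rot: [0.324, 0.946, -0.0, -0.0]
ft_force: [-0.5, 0.7, -0.5]
grip_width: 0.751
grasp_force: 0.0
```

```bash
python3 m.py red 48; python3 go.py 533.7 426.7 110 153.2
```

```text
V pct [ 84. 122. 146. 151. 154.]
[  216    75    84   201 13067] c [655.1  15.8] [ 61. 165.] yaw 142.3 [[571.0, 42.0], [702.0, -58.0], [739.0, -11.0], [608.0, 90.0]]
[  216    75    84   201 13067] c [655.1  15.8] [ 61. 165.] yaw 142.3 [[571.0, 42.0], [702.0, -58.0], [739.0, -11.0], [608.0, 90.0]]
at [661.7   9.6 119.5] yaw 142.2 w 0.753 t 25.4 | n 16 shift [20.8 17.7  0.6] turn [-0.   -0.01 -0.69]
```

Request:
apply_moves:
  rows:
    - {"x": 20.8, "y": 17.7, "z": 0.6, "ax": 0, "ay": 0, "az": -0.69, "gripper": 0.25}
    - {"x": 20.8, "y": 17.7, "z": 0.6, "ax": 0, "ay": 0, "az": -0.69, "gripper": 0.25}
    - {"x": 20.8, "y": 17.7, "z": 0.6, "ax": 0, "ay": 0, "az": -0.69, "gripper": 0.25}
    - {"x": 20.8, "y": 17.7, "z": 0.6, "ax": 0, "ay": 0, "az": -0.69, "gripper": 0.25}
    - {"x": 20.8, "y": 17.7, "z": 0.6, "ax": 0, "ay": 0, "az": -0.69, "gripper": 0.25}

```text
clock: 25.8
position: [0.63, 0.1435, 0.1161]
ee_rot: [0.295, 0.956, -0.001, -0.001]
ft_force: [-0.4, 1.0, -0.1]
grip_width: 0.752
grasp_force: 0.0
```

Request:
apply_moves:
  rows:
    - {"x": 20.8, "y": 17.7, "z": 0.6, "ax": 0, "ay": 0, "az": -0.69, "gripper": 0.25}
    - {"x": 20.8, "y": 17.7, "z": 0.6, "ax": 0, "ay": 0, "az": -0.69, "gripper": 0.25}
    - {"x": 20.8, "y": 17.7, "z": 0.6, "ax": 0, "ay": 0, "az": -0.69, "gripper": 0.25}
    - {"x": 20.8, "y": 17.7, "z": 0.6, "ax": 0, "ay": 0, "az": -0.69, "gripper": 0.25}
    - {"x": 20.8, "y": 17.7, "z": 0.6, "ax": 0, "ay": 0, "az": -0.69, "gripper": 0.25}

```text
clock: 26.22
position: [0.5908, 0.2741, 0.1131]
ee_rot: [0.266, 0.964, -0.001, -0.001]
ft_force: [0.3, 0.8, 0.6]
grip_width: 0.748
grasp_force: 0.0
```

Request:
apply_moves:
  rows:
    - {"x": 20.8, "y": 17.7, "z": 0.6, "ax": 0, "ay": 0, "az": -0.69, "gripper": 0.25}
    - {"x": 20.8, "y": 17.7, "z": 0.6, "ax": 0, "ay": 0, "az": -0.69, "gripper": 0.25}
    - {"x": 20.8, "y": 17.7, "z": 0.6, "ax": 0, "ay": 0, "az": -0.69, "gripper": 0.25}
    - {"x": 20.8, "y": 17.7, "z": 0.6, "ax": 0, "ay": 0, "az": -0.69, "gripper": 0.25}
    - {"x": 20.8, "y": 17.7, "z": 0.6, "ax": 0, "ay": 0, "az": -0.69, "gripper": 0.25}

```text
clock: 26.63
position: [0.5439, 0.4022, 0.11]
ee_rot: [0.237, 0.972, -0.001, -0.001]
ft_force: [1.4, 0.0, 0.0]
grip_width: 0.749
grasp_force: 0.0
```

Request:
apply_moves:
  rows:
    - {"x": 20.8, "y": 17.7, "z": 0.6, "ax": 0, "ay": 0, "az": -0.69, "gripper": 0.25}
    - {"x": 0, "y": 0, "z": 0, "ax": 0, "ay": 0, "az": 0, "gripper": 0.25}
    - {"x": 0, "y": 0, "z": 0, "ax": 0, "ay": 0, "az": 0, "gripper": 0.25}
    - {"x": 0, "y": 0, "z": 0, "ax": 0, "ay": 0, "az": 0, "gripper": 0.25}
    - {"x": 0, "y": 0, "z": 0, "ax": 0, "ay": 0, "az": 0, "gripper": 0.25}

```text
clock: 27.05
position: [0.5354, 0.4251, 0.1104]
ee_rot: [0.232, 0.973, -0.001, 0.0]
ft_force: [-0.3, 0.0, 0.3]
grip_width: 0.748
grasp_force: 0.0
```

```bash
python3 m.py green 47; python3 go.py 533.7 426.7 110 153.2
```

```text
V pct [ 73.  104.5 125.  127.  132. ]
[ 230  103   56  175 8091] c [533.4 426.8] [ 40. 142.] yaw 153.2 [[461.0, 441.0], [588.0, 377.0], [606.0, 413.0], [479.0, 477.0]]
[ 230  103   56  175 8091] c [533.5 427.1] [ 39. 142.] yaw 153.2 [[462.0, 442.0], [588.0, 378.0], [606.0, 412.0], [479.0, 476.0]]
at [535.5 425.1 110.6] yaw 153.2 w 0.751 t 27.1 | n 1 shift [2.3 0.6 0.6] turn [-0.05  0.02 -0.04]
```

Request:
apply_moves:
  rows:
    - {"x": 2.3, "y": 0.7, "z": 20, "ax": 0, "ay": 0, "az": 0, "gripper": 0.25}
    - {"x": 0, "y": 0, "z": 30, "ax": 0, "ay": 0, "az": 0, "gripper": 0.25}
    - {"x": 0, "y": 0, "z": 28, "ax": 0, "ay": 0, "az": 0, "gripper": 0.25}
    - {"x": 0, "y": 0, "z": 18, "ax": 0, "ay": 0, "az": 0, "gripper": 0.25}
    - {"x": 0, "y": 0, "z": 10, "ax": 0, "ay": 0, "az": 0, "gripper": 0.25}

```text
clock: 27.52
position: [0.5323, 0.4263, 0.0021]
ee_rot: [0.232, 0.973, -0.002, -0.001]
ft_force: [-0.6, -0.2, -0.3]
grip_width: 0.749
grasp_force: 0.0
```

Request:
apply_moves:
  rows:
    - {"x": 0, "y": 0, "z": 7, "ax": 0, "ay": 0, "az": 0, "gripper": 0.25}
    - {"x": 0, "y": 0, "z": 4, "ax": 0, "ay": 0, "az": 0, "gripper": 0.25}
    - {"x": 0, "y": 0, "z": 0, "ax": 0, "ay": 0, "az": 0, "gripper": 0.25}

```text
clock: 27.77
position: [0.5334, 0.4282, -0.0058]
ee_rot: [0.231, 0.973, 0.0, 0.0]
ft_force: [-0.4, -0.3, -0.2]
grip_width: 0.753
grasp_force: 0.0
```

Request:
apply_moves:
  rows:
    - {"x": 0, "y": 0, "z": 0, "ax": 0, "ay": 0, "az": 0, "gripper": 0.9}
    - {"x": 0, "y": 0, "z": 0, "ax": 0, "ay": 0, "az": 0, "gripper": 0.9}
    - {"x": 0, "y": 0, "z": 0, "ax": 0, "ay": 0, "az": 0, "gripper": 0.9}
    - {"x": 0, "y": 0, "z": 0, "ax": 0, "ay": 0, "az": 0, "gripper": 0.9}
    - {"x": 0, "y": 0, "z": 0, "ax": 0, "ay": 0, "az": 0, "gripper": 0.9}

```text
clock: 28.18
position: [0.5338, 0.4289, -0.0045]
ee_rot: [0.231, 0.973, 0.001, 0.001]
ft_force: [-1.7, -0.5, 6.9]
grip_width: 0.459
grasp_force: 53.4
```

Request:
apply_moves:
  rows:
    - {"x": 0, "y": 0, "z": -8, "ax": 0, "ay": 0, "az": 0, "gripper": 0.9}
    - {"x": 0, "y": 0, "z": -15, "ax": 0, "ay": 0, "az": 0, "gripper": 0.9}
    - {"x": 0, "y": 0, "z": -27, "ax": 0, "ay": 0, "az": 0, "gripper": 0.9}
    - {"x": 0, "y": 0, "z": -30, "ax": 0, "ay": 0, "az": 0, "gripper": 0.9}
    - {"x": 0, "y": 0, "z": -25, "ax": 0, "ay": 0, "az": 0, "gripper": 0.9}

```text
clock: 28.6
position: [0.5331, 0.4285, 0.1019]
ee_rot: [0.231, 0.973, 0.0, 0.0]
ft_force: [1.0, -0.1, -3.4]
grip_width: 0.461
grasp_force: 52.1
```

Request:
apply_moves:
  rows:
    - {"x": 0, "y": 0, "z": -15, "ax": 0, "ay": 0, "az": 0, "gripper": 0.9}
    - {"x": 0, "y": 0, "z": 0, "ax": 0, "ay": 0, "az": 0, "gripper": 0.9}
    - {"x": 0, "y": 0, "z": 0, "ax": 0, "ay": 0, "az": 0, "gripper": 0.9}

```text
clock: 28.85
position: [0.5333, 0.4286, 0.1151]
ee_rot: [0.231, 0.973, 0.001, 0.0]
ft_force: [-0.9, -0.3, -5.6]
grip_width: 0.459
grasp_force: 52.2
```

```bash
python3 go.py 510.5 -382.5 115 120.7
```

```text
at [533.3 428.6 115.1] yaw 153.3 w 0.459 t 28.9 | n 29 shift [-18.5 -21.5  -0. ] turn [ 0.   -0.    1.12]
```

Request:
apply_moves:
  rows:
    - {"x": -18.5, "y": -21.5, "z": 0, "ax": 0, "ay": 0, "az": 1.12, "gripper": 0.9}
    - {"x": -18.5, "y": -21.5, "z": 0, "ax": 0, "ay": 0, "az": 1.12, "gripper": 0.9}
    - {"x": -18.5, "y": -21.5, "z": 0, "ax": 0, "ay": 0, "az": 1.12, "gripper": 0.9}
    - {"x": -18.5, "y": -21.5, "z": 0, "ax": 0, "ay": 0, "az": 1.12, "gripper": 0.9}
    - {"x": -18.5, "y": -21.5, "z": 0, "ax": 0, "ay": 0, "az": 1.12, "gripper": 0.9}

```text
clock: 29.27
position: [0.5609, 0.2876, 0.112]
ee_rot: [0.279, 0.96, -0.001, -0.001]
ft_force: [-0.2, -0.2, -5.3]
grip_width: 0.458
grasp_force: 52.1
```

Request:
apply_moves:
  rows:
    - {"x": -18.5, "y": -21.5, "z": 0, "ax": 0, "ay": 0, "az": 1.12, "gripper": 0.9}
    - {"x": -18.5, "y": -21.5, "z": 0, "ax": 0, "ay": 0, "az": 1.12, "gripper": 0.9}
    - {"x": -18.5, "y": -21.5, "z": 0, "ax": 0, "ay": 0, "az": 1.12, "gripper": 0.9}
    - {"x": -18.5, "y": -21.5, "z": 0, "ax": 0, "ay": 0, "az": 1.12, "gripper": 0.9}
    - {"x": -18.5, "y": -21.5, "z": 0, "ax": 0, "ay": 0, "az": 1.12, "gripper": 0.9}

```text
clock: 29.68
position: [0.5759, 0.147, 0.1123]
ee_rot: [0.325, 0.946, -0.001, -0.001]
ft_force: [1.8, 0.7, -4.7]
grip_width: 0.457
grasp_force: 52.1
```

Request:
apply_moves:
  rows:
    - {"x": -18.5, "y": -21.5, "z": 0, "ax": 0, "ay": 0, "az": 1.12, "gripper": 0.9}
    - {"x": -18.5, "y": -21.5, "z": 0, "ax": 0, "ay": 0, "az": 1.12, "gripper": 0.9}
    - {"x": -18.5, "y": -21.5, "z": 0, "ax": 0, "ay": 0, "az": 1.12, "gripper": 0.9}
    - {"x": -18.5, "y": -21.5, "z": 0, "ax": 0, "ay": 0, "az": 1.12, "gripper": 0.9}
    - {"x": -18.5, "y": -21.5, "z": 0, "ax": 0, "ay": 0, "az": 1.12, "gripper": 0.9}

```text
clock: 30.1
position: [0.5771, 0.0055, 0.1124]
ee_rot: [0.371, 0.929, -0.001, -0.001]
ft_force: [-0.9, -0.3, -3.6]
grip_width: 0.453
grasp_force: 52.1
```

Request:
apply_moves:
  rows:
    - {"x": -18.5, "y": -21.5, "z": 0, "ax": 0, "ay": 0, "az": 1.12, "gripper": 0.9}
    - {"x": -18.5, "y": -21.5, "z": 0, "ax": 0, "ay": 0, "az": 1.12, "gripper": 0.9}
    - {"x": -18.5, "y": -21.5, "z": 0, "ax": 0, "ay": 0, "az": 1.12, "gripper": 0.9}
    - {"x": -18.5, "y": -21.5, "z": 0, "ax": 0, "ay": 0, "az": 1.12, "gripper": 0.9}
    - {"x": -18.5, "y": -21.5, "z": 0, "ax": 0, "ay": 0, "az": 1.12, "gripper": 0.9}

```text
clock: 30.52
position: [0.5645, -0.1354, 0.1124]
ee_rot: [0.416, 0.909, -0.0, -0.001]
ft_force: [0.7, 0.3, -4.8]
grip_width: 0.457
grasp_force: 52.1
```

Request:
apply_moves:
  rows:
    - {"x": -18.5, "y": -21.5, "z": 0, "ax": 0, "ay": 0, "az": 1.12, "gripper": 0.9}
    - {"x": -18.5, "y": -21.5, "z": 0, "ax": 0, "ay": 0, "az": 1.12, "gripper": 0.9}
    - {"x": -18.5, "y": -21.5, "z": 0, "ax": 0, "ay": 0, "az": 1.12, "gripper": 0.9}
    - {"x": -18.5, "y": -21.5, "z": 0, "ax": 0, "ay": 0, "az": 1.12, "gripper": 0.9}
    - {"x": -18.5, "y": -21.5, "z": 0, "ax": 0, "ay": 0, "az": 1.12, "gripper": 0.9}

```text
clock: 30.93
position: [0.5383, -0.2744, 0.1123]
ee_rot: [0.46, 0.888, -0.0, -0.001]
ft_force: [0.6, 0.1, -4.9]
grip_width: 0.458
grasp_force: 52.1
```

Request:
apply_moves:
  rows:
    - {"x": -18.5, "y": -21.5, "z": 0, "ax": 0, "ay": 0, "az": 1.12, "gripper": 0.9}
    - {"x": -18.5, "y": -21.5, "z": 0, "ax": 0, "ay": 0, "az": 1.12, "gripper": 0.9}
    - {"x": -18.5, "y": -21.5, "z": 0, "ax": 0, "ay": 0, "az": 1.12, "gripper": 0.9}
    - {"x": -18.5, "y": -21.5, "z": 0, "ax": 0, "ay": 0, "az": 1.12, "gripper": 0.9}
    - {"x": 0, "y": 0, "z": 0, "ax": 0, "ay": 0, "az": 0, "gripper": 0.9}

```text
clock: 31.35
position: [0.504, -0.389, 0.1126]
ee_rot: [0.498, 0.867, -0.002, -0.001]
ft_force: [-0.8, -1.0, -3.7]
grip_width: 0.459
grasp_force: 52.2
```

Request:
apply_moves:
  rows:
    - {"x": 0, "y": 0, "z": 0, "ax": 0, "ay": 0, "az": 0, "gripper": 0.9}
    - {"x": 0, "y": 0, "z": 0, "ax": 0, "ay": 0, "az": 0, "gripper": 0.9}
    - {"x": 0, "y": 0, "z": 0, "ax": 0, "ay": 0, "az": 0, "gripper": 0.9}
    - {"x": 0, "y": 0, "z": 0, "ax": 0, "ay": 0, "az": 0, "gripper": 0.9}

```text
clock: 31.68
position: [0.5096, -0.3813, 0.1134]
ee_rot: [0.493, 0.87, 0.0, -0.0]
ft_force: [-0.3, 0.2, -4.8]
grip_width: 0.456
grasp_force: 52.2
```

```bash
python3 go.py 510.5 -382.5 15 120.7
```

```text
at [ 509.6 -381.3  113.4] yaw 120.9 w 0.456 t 31.7 | n 4 shift [-0.4  0.  24.6] turn [ 0.   -0.02  0.05]
```

Request:
apply_moves:
  rows:
    - {"x": -1.5, "y": 0, "z": 30, "ax": 0, "ay": 0, "az": 0.2, "gripper": 0.9}
    - {"x": 0, "y": 0, "z": 30, "ax": 0, "ay": 0, "az": 0, "gripper": 0.9}
    - {"x": 0, "y": 0, "z": 30, "ax": 0, "ay": 0, "az": 0, "gripper": 0.9}
    - {"x": 0, "y": 0, "z": 16, "ax": 0, "ay": 0, "az": 0, "gripper": 0.9}
    - {"x": 0, "y": 0, "z": 5, "ax": 0, "ay": 0, "az": 0, "gripper": 0.9}

```text
clock: 32.1
position: [0.5086, -0.3817, -0.0005]
ee_rot: [0.495, 0.869, 0.0, -0.003]
ft_force: [-0.3, 1.4, -5.7]
grip_width: 0.457
grasp_force: 52.0
```

Request:
apply_moves:
  rows:
    - {"x": 0, "y": 0, "z": 2, "ax": 0, "ay": 0, "az": 0, "gripper": 0.9}
    - {"x": 0, "y": 0, "z": 2, "ax": 0, "ay": 0, "az": 0, "gripper": 0.9}
    - {"x": 0, "y": 0, "z": 0, "ax": 0, "ay": 0, "az": 0, "gripper": 0.9}
    - {"x": 0, "y": 0, "z": 0, "ax": 0, "ay": 0, "az": 0, "gripper": 0.9}

```text
clock: 32.43
position: [0.5106, -0.3846, 0.0003]
ee_rot: [0.495, 0.869, 0.0, 0.001]
ft_force: [0.9, 0.4, -3.3]
grip_width: 0.46
grasp_force: 52.0
```

Request:
apply_moves:
  rows:
    - {"x": 0, "y": 0, "z": 1, "ax": 0, "ay": 0, "az": 0, "gripper": 0.9}
    - {"x": 0, "y": 0, "z": 0, "ax": 0, "ay": 0, "az": 0, "gripper": 0.9}

```text
clock: 32.6
position: [0.5102, -0.3843, -0.0014]
ee_rot: [0.495, 0.869, 0.0, 0.001]
ft_force: [-0.4, 0.3, -4.3]
grip_width: 0.457
grasp_force: 52.1
```

Request:
apply_moves:
  rows:
    - {"x": 0, "y": 0, "z": 1, "ax": 0, "ay": 0, "az": 0, "gripper": 0.9}
    - {"x": 0, "y": 0, "z": 1, "ax": 0, "ay": 0, "az": 0, "gripper": 0.9}
    - {"x": 0, "y": 0, "z": 0, "ax": 0, "ay": 0, "az": 0, "gripper": 0.9}

```text
clock: 32.85
position: [0.51, -0.3842, -0.0035]
ee_rot: [0.496, 0.869, 0.0, 0.0]
ft_force: [-3.4, 1.6, 3.0]
grip_width: 0.452
grasp_force: 52.9
```

Request:
apply_moves:
  rows:
    - {"x": 0, "y": 0, "z": 0.6, "ax": 0, "ay": 0, "az": 0, "gripper": 0.9}
    - {"x": 0, "y": 0, "z": 0, "ax": 0, "ay": 0, "az": 0, "gripper": 0.9}

```text
clock: 33.02
position: [0.51, -0.3842, -0.0035]
ee_rot: [0.496, 0.869, 0.0, 0.0]
ft_force: [-3.6, 3.9, 9.5]
grip_width: 0.454
grasp_force: 53.9
```

Green is landed. I'll release, retreat, and look at the whole bench.

Request:
apply_moves:
  rows:
    - {"x": 0, "y": 0, "z": 0, "ax": 0, "ay": 0, "az": 0, "gripper": 0.25}
    - {"x": 0, "y": 0, "z": 0, "ax": 0, "ay": 0, "az": 0, "gripper": 0.25}
    - {"x": 0, "y": 0, "z": 0, "ax": 0, "ay": 0, "az": 0, "gripper": 0.25}
    - {"x": 0, "y": 0, "z": -10, "ax": 0, "ay": 0, "az": 0, "gripper": 0.25}
    - {"x": 0, "y": 0, "z": -25, "ax": 0, "ay": 0, "az": 0, "gripper": 0.25}

```text
clock: 33.43
position: [0.5081, -0.3828, 0.0282]
ee_rot: [0.495, 0.869, -0.0, -0.003]
ft_force: [0.2, -0.1, 0.1]
grip_width: 0.751
grasp_force: 0.0
```

Request:
apply_moves:
  rows:
    - {"x": 0, "y": 0, "z": -35, "ax": 0, "ay": 0, "az": 0, "gripper": 0.25}
    - {"x": 0, "y": 0, "z": -35, "ax": 0, "ay": 0, "az": 0, "gripper": 0.25}
    - {"x": 0, "y": 0, "z": -35, "ax": 0, "ay": 0, "az": 0, "gripper": 0.25}
    - {"x": 0, "y": 0, "z": -20, "ax": 0, "ay": 0, "az": 0, "gripper": 0.25}
    - {"x": 0, "y": 0, "z": 0, "ax": 0, "ay": 0, "az": 0, "gripper": 0.25}

```text
clock: 33.85
position: [0.5116, -0.3862, 0.1615]
ee_rot: [0.496, 0.868, 0.0, 0.004]
ft_force: [0.2, -1.2, -0.6]
grip_width: 0.75
grasp_force: 0.0
```

Request:
apply_moves:
  rows:
    - {"x": 0, "y": 0, "z": 0, "ax": 0, "ay": 0, "az": 0, "gripper": 0.25}
    - {"x": 0, "y": 0, "z": 0, "ax": 0, "ay": 0, "az": 0, "gripper": 0.25}

```text
clock: 34.02
position: [0.5096, -0.3838, 0.1549]
ee_rot: [0.495, 0.869, 0.0, -0.0]
ft_force: [0.2, -0.2, -0.5]
grip_width: 0.751
grasp_force: 0.0
```

```bash
python3 - <<'E'
from h import *
c=camera("side"); w=camera("wrist"); s=camera("scene")
P=lambda x,y,k,z=.004: cv2.resize(rect(k,z,x+.12,y+.12,240,240,.001),(265,265))
row1=np.hstack([P(.456,.153,c),P(.481,-.136,c),P(.662,.011,c)]); row2=np.hstack([P(.5105,-.3825,w),P(.5105,-.3825,c),P(.662,.011,s)])
cv2.imwrite("pics/f1.png",np.vstack([row1,row2])[:,:,::-1])
cv2.imwrite("pics/f2.png",cv2.resize(c["color"],(800,600),interpolation=cv2.INTER_CUBIC)[:,:,::-1])
E
```

```text
(no output)
```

View pics/f1.png

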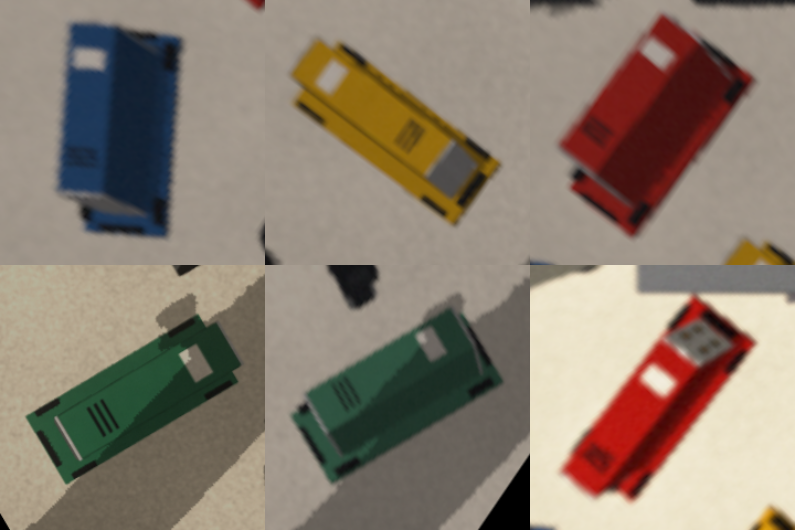

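View pics/f2.png

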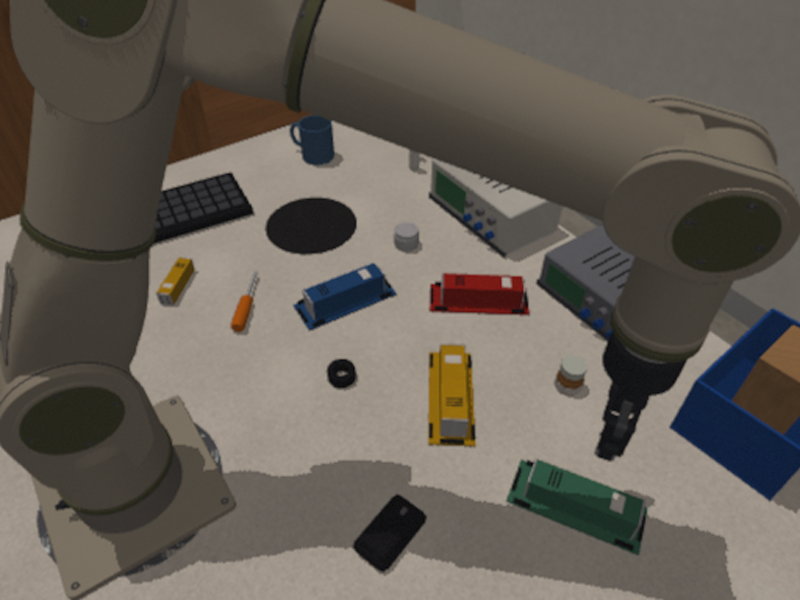

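The pictures show all four modules flat inside the stops of their own cradles. The mat is empty, and the jar (571,374) and tin (406,236) are at the same pixels as at the start. The gripper is clear, so I'm handing in.

```bash
python3 -c "
from workcell import *
print(hand_in())"
```

```text
the job is handed in; nothing more can be done
None
```

The job is handed in after about 34 s of robot time: blue and yellow came off first, then red and green; all four sit flat in their own cradles, nothing was dropped, and the jar and tin are where they stood.

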